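Lock the last quarter-turn stud of a case cover with the stud key

TASK

One quarter-turn stud of the case's cover still stands up while the other three are locked. Take the flat-bladed key from its holder, put its blade in the stud's slot, press the stud in and, keeping the press, turn it clockwise until you feel it drop into its catch, then push it fully home, flush with its steel ring; finally stand the key back in its holder. Use the key only, without forcing it (25 N in all is too much) and without the gripper touching the case, and leave the other things on the counter where they are.

Things in the scene. Friction and masses are not known exactly. Their poses are not given: they have to be found in the camera images.
- case: Fixed grey case 200 x 160 mm; its aluminium cover's top is 55 mm above the counter. Four quarter-turn studs, each in a steel ring (outside 50, inside 39 mm diameter, top 63 mm above the counter); three are locked (flush), the live one stands 11 mm above its ring. Origin: centre of the underside; x along the long side, z up. Live stud's axis: upright, at x = -55, y = -38 mm in this frame.
- stud_slot (a point): Centre of the live stud's top face, moves with it. Round aluminium head, 36 mm diameter, 8 mm thick, straight slot across the middle: 6 mm wide, 27 mm long, 6 mm deep, closed at its ends. Site x runs along the slot, z up. 74 mm above the counter while the stud is up, 63 mm (level with the ring) when home.
- stud_press (a joint): How far the live stud is pressed in, m: 0 up, 0.011 home (rubber stop). Friction about 3 N holds it in place. After 1 mm its pin meets a sprung shelf: 3 N plus 0.7 N per mm. Away from the notch the shelf turns solid at 0.007. About 8 to 10 N in all on the key is right for turning. In the notch the push falls below 4.5 N; then only friction resists on the way home.
- stud_turn (a joint): Turn of the live stud, rad, growing clockwise from above; 0 with the slot along the case's x axis; stops at 0 and 2.05. Starts at 0.1 to 0.3. The catch's hidden notch, 0.15 rad wide, lies anywhere from 0.9 to 1.6. Turned while pressed 3 to 6 mm in, the stud is caught there: the push on the key falls away and it will not turn on (do not force it). Turned without a press it passes the notch.
- key: Loose 95 mm stud key (110 to 180 g) upright in the holder. Origin: centre of the blade's lower edge; z up the key. Steel blade 20 mm (x) by 4 mm (y), to z = 12 mm; shaft 18 mm diameter, to z = 38; collar 36 mm diameter, to z = 43; black handle 34 mm (x) by 16 mm (y), to z = 95: grip it across the 16 mm (fingers closing along y) near z = 72 mm. Half a turn about z leaves it the same.
- holder: Fixed white block 70 x 70 mm, 45 mm high, with an upright through hole of 25 mm diameter in its middle. Origin: centre of the underside. The key hangs in the hole with its collar on the block's top, blade edge 7 mm above the counter; any yaw will do.
- rivet_cutter: Bystander: red steel plier-like rivet cutter lying on the counter, about 170 mm long, 12 mm high.
- spool_hub: Bystander: loose grey nylon spool hub, 60 mm diameter, 32 mm high.
- insert_a: Bystander: loose bronze threaded insert, 28 mm diameter, 22 mm high.
- insert_b: Bystander: the other loose bronze threaded insert, same size.
Not all that is in view belongs to the job. What is meant by the key is not green, turquoise or white, and is the smaller of those in its own colour.

How it is judged:
By the outcome, as a careful person would: the job done as asked, in the order asked, and still so for the second after the job is handed in, with the robot touching nothing.
It also fails if it takes over 72 s, if anything falls off the work surface, if the arm or the gripper's body presses on something with over 40 N, if the wrist force passes 120 N, or if a joint passes its speed limit or range.

ROBOT

A 6-joint arm with a two-finger parallel gripper is mounted at the origin on the work surface. World frame = base frame: x ahead of the robot, y to its left, z up, the work surface at z = 0. Lengths are in mm, angles in rad, forces in N, time in s.
With the tool pointing down it reaches from about 350 to 775 mm from the base axis. Payload 7.3 kg.
Tool frame: the origin (TCP) lies between the finger pads; the fingertips stand 22 mm ahead of it and the grasp point (between the pads) lies 3 mm ahead of it; z points along the fingers, x is the direction in which the jaws open and shut, and the axes are right-handed (so a half turn about z gives the same grasp; the last joint's range is limited). The gripper opens to 92 mm and grips with 3 to 60 N. Pads are 19 mm wide; open, the fingers measure 130 mm over their backs; the gripper's body (75 mm by 190 mm) begins 47 mm behind the grasp point.
Start: joints at [1.178, 0.342, 1.524, -0, 1.275, -0.146], TCP at [128.242, 509.114, 248.741] pointing down, gripper open.
Joint ranges: [-2.53, 2.53], [-0.77, 2.02], [0.04, 2.7], [-1, 4.14], [0.28, 2.66], [-3.11, 3.11]. Speed limits (rad/s): [2.57, 2.57, 3.14, 3.14, 3.14, 3.14].

INTERFACE

Orientations are given as [roll, pitch, yaw] about the fixed x, y, z axes, in that order (R = Rz(yaw) Ry(pitch) Rx(roll)).
In Python, from plant import * gives the robot as it stands. The module is installed in compiled form; this text tells all that it offers.
- The arm moves only by the shell command python3 -m handwheel 'ROWS' [OPENING]. ROWS is a JSON object of lists of equal length, an entry for each row: "translation": the shift along the world's x, y, z in units of 15 cm (1.0 is 15 cm), a list of three; "twist": the turn about the world's z in units of 90 degrees (1.0 is 90 degrees). In form: {"translation": [[tx, ty, tz], ...], "twist": [twist, ...]}. A call has exactly 8 rows; each row shifts and turns the pose as measured when the row begins; what a row does not reach is not made up. A row lasts 1/8 s, in which the tool goes at most 62.5 mm and 10.7 degrees, less where a joint would pass 70% of its speed; a pose out of reach is approached as far as the arm can. A call with a number of a shift or a turn outside -1 to 1 is refused whole. A call with a gripper value outside its range is refused whole. OPENING is the closure in counts, from 0 (fully open) to 255 (shut), set as the call begins (- or left out, the last holds). The fingers move at their own pace and stop on an object; the grip force is fixed at half the most. Time passes only in rows, so rows that do not move let the fingers close, or fill a call up. It gives the time, the measured TCP pose, the force and the opening at its end, in the units of the state.
- get_obs(): the state, without advancing time (a new reading comes with each control period).
- capture(name): name is "scene" or "top"; returns a dict with "img" (480x640x3 uint8, red, green, blue), "vertical_fov" (degrees; the focal length in pixels is half the picture's height over the tangent of half this angle, whatever the lens; pixels are square), "cx", "cy" (the principal point, pixels), "distortion" ([k1, k2, p1, p2, k3] as OpenCV has them; the pictures are not rectified), "world_from_camera" (4x4, takes a point from camera to world coordinates). Camera axes: x right, y up, looking along -z (the intrinsics and any distortion apply to the point x, -y, -z); pixel columns grow to the right and rows downward; lengths in mm; the calibration is good to about 2 mm. A picture is of the moment at which its call begins. There is no depth.
- close_job(): hands the job in, once; it reports no verdict.
Trained networks look in the newest picture that a camera, given by its name, has taken for a name from the list of things; names that differ only in an ending like _2 or _b are one class to them, and where a whole thing is asked for, a point or a joint stands for the part that bears it (a point fixed in the world has none). Each returns a list of dicts, best first, with "score" (0 to 1); they miss things now and then, are a little off and sometimes report something else, mostly with a low value. They report only what shows in the picture. A call takes as long as a camera call. They do not tell look-alikes from the thing itself.
- search_frame(camera, label): "position" ([x, y, z] in mm, in the coordinates of the camera as it stood for that picture, good to about 4 mm: the middle of the surface that is visible of it).
- spot_point(camera, label): "position" ([x, y, z] in mm, in the coordinates of the camera as it stood for that picture, good to about 4 mm: a listed point, or the origin of a listed thing).
The state is a dict: "time": time; "joint_positions": joint angles; "dq": joint speeds; "tau": joint torques, N m; "tool_pos": TCP position; "tcp_rot": TCP orientation; "contact_force": force on the tool from outside, world axes, zero at the start; "moment": the same for the moment, N m; "grip_width": finger opening in mm.
Only numpy, scipy, OpenCV 4.12 (cv2) and the standard library are available. Lean on these libraries where they do the work, as an engineer would, in place of code of your own. Each camera call takes 0.05 s, during which the arm holds its last target.

## Working session

There is one attempt and no reset: what is moved stays moved. The work goes in short steps, Python scripts to look and compute and a shell command to move; the robot and the scene stay as the last step left them, time stands still between calls to the robot, and variables do not carry over. Pictures are saved under pics/ and viewed, and the job is handed in when it is done.

```bash
mkdir -p pics; cat > h.py <<'E'
from plant import *
import numpy as np, cv2
def K(c):
    f=240/np.tan(np.radians(c["vertical_fov"])/2)
    return np.array([[f,0,c["cx"]],[0,f,c["cy"]],[0,0,1.]]),np.array(c["distortion"],float)
def ray(c,uv,z):
    k,d=K(c); p=cv2.undistortPoints(np.array([[uv]],float),k,d)[0,0]
    T=np.array(c["world_from_camera"]); v=T[:3,:3]@np.array([p[0],-p[1],-1]); o=T[:3,3]
    return o+v*(z-o[2])/v[2]
def proj(c,P):
    k,d=K(c); T=np.array(c["world_from_camera"]); q=T[:3,:3].T@(np.array(P,float)-T[:3,3])
    q=q*[1,-1,-1]
    return cv2.projectPoints(q.reshape(1,1,3),np.zeros(3),np.zeros(3),k,d)[0][0,0]
def w(c,p): 
    T=np.array(c["world_from_camera"]); return T[:3,:3]@np.array(p)+T[:3,3]
def save(img,n): cv2.imwrite("pics/"+n,cv2.cvtColor(img,cv2.COLOR_RGB2BGR))
E
python3 - <<'E'
from h import *
np.set_printoptions(precision=1,suppress=True)
for n in("scene","top"):
    c=capture(n); save(c["img"],n+"0.png")
    print(n,c["vertical_fov"],c["distortion"],np.array(c["world_from_camera"]))
    for l in("case","stud_slot","key","holder","rivet_cutter","spool_hub","insert_a"):
        for f in (search_frame,spot_point):
            for r in f(n,l)[:4]:
                p=w(c,r["position"]); print(l,f.__name__,round(r["score"],2),p,proj(c,p))
o=get_obs();print(o)
E
```

```text
scene 42.55242498355338 [-0.1  0.   0.   0.   0. ] [[   0.2   -0.7    0.7 1460.8]
 [   1.     0.2   -0.1 -192.3]
 [  -0.     0.7    0.7 1038.6]
 [   0.     0.     0.     1. ]]
case call 0.84 [ 611.5 -142.1   52.2] [267.2 259.7]
case call 0.92 [ 583.1 -141.9   -4.6] [267.4 266.9]
stud_slot call 0.62 [ 547.2 -198.2   71.5] [236.  236.1]
stud_slot call 0.5 [ 545.3 -196.4   74.9] [236.5 234.3]
key call 0.93 [580.6 292.   61.4] [457.2 213.2]
key call 0.87 [662.4 193.1  82.6] [428.2 240.7]
key call 0.68 [444.8 171.3  60.2] [388.1 181.7]
key call 0.67 [452.1 251.5  82.3] [422.5 171.5]
key call 0.87 [551.  186.4   7.1] [406.1 228.3]
key call 0.87 [436.3 174.   -3.9] [386.6 198.8]
key call 0.86 [650.7 198.7  -2.5] [424.6 262.3]
key call 0.8 [440.6 258.9  -3.3] [420.3 194.3]
holder call 0.79 [565.3 181.4  44.4] [407.3 221.7]
holder call 0.62 [547.8 191.2  -0.7] [407.4 229.2]
rivet_cutter call 0.95 [ 584.  -376.6    7.7] [159.9 282.2]
rivet_cutter call 0.81 [ 585.2 -375.4   -0.8] [161.3 285. ]
spool_hub call 0.81 [541.3 393.4  28.1] [489.5 204.7]
spool_hub call 0.94 [534.9 399.8  -1.8] [488.7 2
[... 1248 characters left out ...]
2.2 272.1]
rivet_cutter call 0.94 [ 580.7 -368.8    2.1] [488.4 265.2]
spool_hub call 0.88 [532.4 396.8  31.1] [156.  288.6]
spool_hub call 0.87 [529.4 400.7  -1. ] [158.3 291.2]
insert_a call 0.49 [750.2  54.2  12.7] [305.5 195.7]
insert_a call 0.45 [753.   53.8  -8. ] [306.2 196.7]
insert_a call 0.42 [ 750.3 -122.3   -0.3] [380.  195.9]
{'time': 1.5, 'joint_positions': array([ 1.2,  0.3,  1.5,  0. ,  1.3, -0.1]), 'dq': array([0., 0., 0., 0., 0., 0.]), 'tau': array([  0. , -43.1, -24.4,   0.1,   0. ,   0. ]), 'tool_pos': array([128.2, 509.1, 248.7]), 'tcp_rot': array([-3.1, -0. ,  1.3]), 'contact_force': array([0.2, 0.4, 0.5]), 'moment': array([0., 0., 0.]), 'grip_width': 92.02227129262806}
```

View pics/scene0.png

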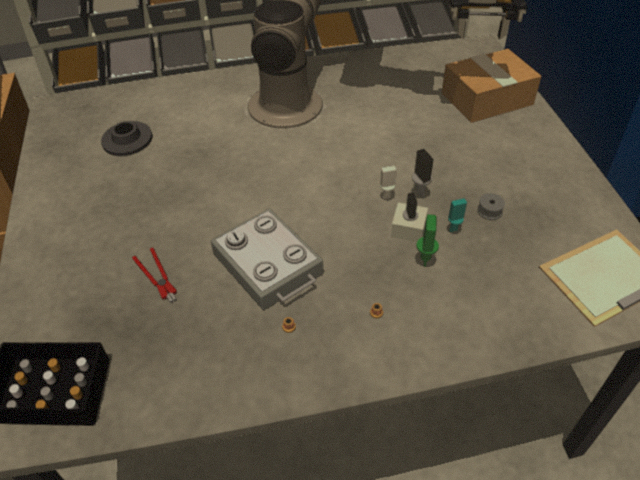

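View pics/top0.png

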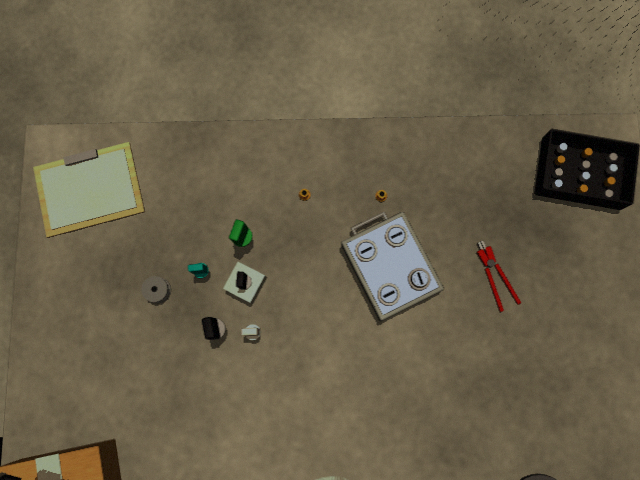

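```bash
python3 - <<'E'
import cv2
a=cv2.imread("pics/scene0.png");b=cv2.imread("pics/top0.png")
cv2.imwrite("pics/c1.png",cv2.resize(a[150:290,360:500],(600,600),interpolation=2))
cv2.imwrite("pics/c2.png",cv2.resize(b[215:355,175:315],(600,600),interpolation=2))
cv2.imwrite("pics/c3.png",cv2.resize(b[220:310,335:455],(800,600),interpolation=2))
E
```

```text
(no output)
```

View pics/c1.png

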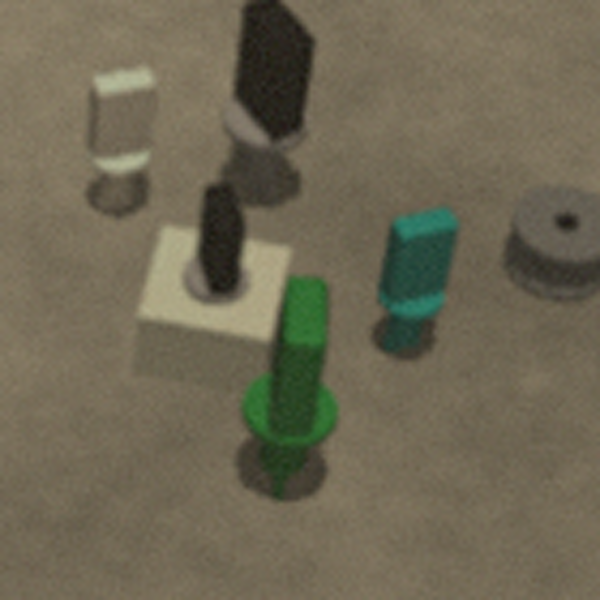

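View pics/c2.png

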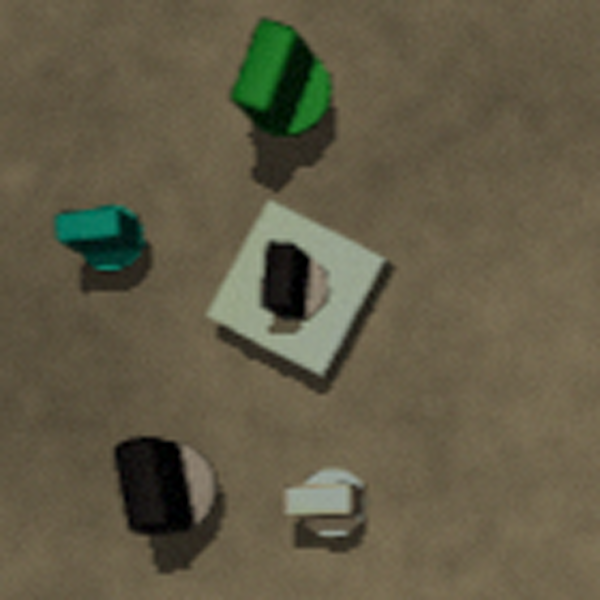

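View pics/c3.png

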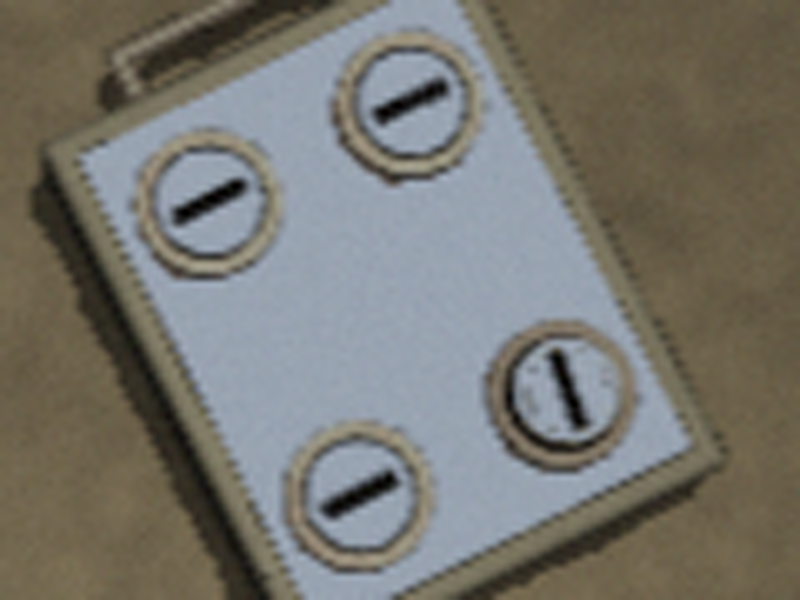

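The black candidates are the small black key in the holder (top px 242,281; scene px 411,207) and a larger free-standing black key (top 212,328; scene 423,166). Green (240,233), turquoise (198,271) and white (251,332) are excluded by colour. I choose the one in the holder: it is black and the smaller of the two, as the crops show. The live stud is at top px (419,278) with its slot askew.

```bash
cat > fit.py <<'E'
from h import *
from scipy.optimize import minimize, differential_evolution
def pj(c,P):
    k,d=K(c); T=np.array(c["world_from_camera"]); q=(np.asarray(P,float)-T[:3,3])@T[:3,:3]
    q=q*[1,-1,-1]
    return cv2.projectPoints(q.reshape(-1,1,3),np.zeros(3),np.zeros(3),k,d)[0][:,0]
def box(x,y,yaw,lx,ly,z0,z1):
    R=np.array([[np.cos(yaw),-np.sin(yaw)],[np.sin(yaw),np.cos(yaw)]])
    return np.array([[*(R@[sx*lx/2,sy*ly/2]+[x,y]),z] for z in(z0,z1) for sx in(-1,1) for sy in(-1,1)])
S=8
def raster(c,P,win):
    u0,v0,u1,v1=win; q=(pj(c,P)-[u0,v0]+0.5)*S-0.5
    h=cv2.convexHull(q.astype(np.float32))
    m=np.zeros(((v1-v0)*S,(u1-u0)*S),np.uint8)
    cv2.fillConvexPoly(m,np.round(h*16).astype(np.int32),255,shift=4)
    return cv2.resize(m,(u1-u0,v1-v0),interpolation=cv2.INTER_AREA)/255.
def fitbox(c,win,x0,lx,ly,z0,z1,dark,light,yr=np.pi/2,r=15,y0=0):
    u0,v0,u1,v1=win
    g=c["img"][v0:v1,u0:u1].astype(float).mean(2); g=cv2.GaussianBlur(g,(0,0),.5)
    t=np.clip((light-g)/(light-dark),0,1)
    def cost(p): return ((cv2.GaussianBlur(raster(c,box(p[0],p[1],p[2],lx,ly,z0,z1),win),(0,0),.6)-t)**2).sum()
    s=differential_evolution(cost,[(x0[0]-r,x0[0]+r),(x0[1]-r,x0[1]+r),(y0-yr,y0+yr)],seed=1,popsize=12,maxiter=60,tol=1e-6)
    return s.x,s.fun,t.sum()
E
python3 - <<'E'
from fit import *
np.set_printoptions(precision=1,suppress=True,linewidth=200)
for n,win in(("top",(230,265,258,298)),("scene",(398,188,424,225))):
    c=capture(n); u0,v0,u1,v1=win
    g=c["img"][v0:v1,u0:u1].mean(2); print(n,np.percentile(g,[2,10,50,90]))
    uv=proj(c,[546,186,80]);print(uv)
    for light in (50,70): print(fitbox(c,win,(546,186),34,16,50,102,22,light))
c=capture("top")
print(c["img"][264:292,406:434].mean(2).astype(int))
E
```

```text
top [  2.2  18.8 144.8 153.7]
[244.6 279.3]
(array([544.4, 193.4,   0. ]), np.float64(24.226762548001776), np.float64(151.56409001209155))
(array([543.9, 193.7,   0. ]), np.float64(25.218973794420265), np.float64(171.04580401028423))
scene [ 29.   35.7 106.  157.7]
[408.  204.1]
(array([545.3, 194.1,  -0.4]), np.float64(64.60896886110777), np.float64(91.0853123830331))
(array([545.4, 194.2,  -0.3]), np.float64(34.9718066498933), np.float64(162.34073108055082))
[[163 166 164 166 162 166 163 162 162 164 165 164 164 164 163 166 162 165 165 165 151 122 111 113 101  96  99  97]
 [162 163 163 162 163 162 166 166 165 163 162 166 163 166 167 166 164 163 163 166 163 125  91 110 101  92  89  96]
 [164 163 164 164 160 165 165 163 162 165 164 164 166 163 165 165 165 163 166 164 163 153 125 108 113  97  91  95]
 [164 164 166 166 163 164 163 165 165 164 161 159 160 159 159 163 159 166 158 164 163 161 121  89 105 104  87  85]
 [162 164 164 163 164 164 164 162 163 138 119 124 110 115 123 112 129 153 161 165 161 165 152 123 106 111  94  67]
 [162 162 164 164 165 164 158 143 122 119 118 113 117 117 12
[... 1885 characters left out ...]
 164 165]
 [164 163 164 162 118  44  88 115  84  36  23  37  51  53  79  83  44  32  69 115 120 108 141 164 165 164 163 165]
 [162 164 163 163 133  76  72 101 116 111  87  49  40  37  33  48  64  99 118 111 124 149 165 162 166 161 163 163]
 [163 162 164 165 164 133  81  61  84 107 116 122 122 121 115 124 116 111 104  87 129 160 161 163 162 167 162 159]
 [164 162 164 167 162 167 163 132  73  51  74  99 110 104 101  99  85  83 134 164 164 165 164 165 163 161 159 130]
 [165 163 162 162 165 163 163 164 167 133  86  77  71  72  70  76 130 163 164 163 164 163 164 161 159 131  87  93]
 [162 161 163 166 162 162 163 163 163 165 161 163 164 162 166 166 165 166 164 163 163 159 156 128  76  88 106 108]]
```

```bash
python3 - <<'E'
from fit import *
np.set_printoptions(precision=2,suppress=True,linewidth=200)
W={"top":(226,258,262,302),"scene":(392,184,430,228)}
C={n:capture(n) for n in W}
def T(n,light):
    u0,v0,u1,v1=W[n]; g=cv2.GaussianBlur(C[n]["img"][v0:v1,u0:u1].astype(float).mean(2),(0,0),.5)
    return np.clip((light-g)/(light-25),0,1)
tt={n:T(n,80 if n=="top" else 75) for n in W}
tt["scene"][0:0]=0
def cost(p):
    s=0
    for n in W:
        dx,dy=(p[3],p[4]) if n=="scene" else(0,0)
        s+=((cv2.GaussianBlur(raster(C[n],box(p[0]+dx,p[1]+dy,p[2],34,16,50,102),W[n]),(0,0),.6)-tt[n])**2).sum()
    return s
s=differential_evolution(cost,[(530,560),(180,205),(-1.6,1.6),(-6,6),(-6,6)],seed=1,maxiter=80)
print(s.x,s.fun)
for n in W:
    u0,v0,u1,v1=W[n]; k=13
    im=cv2.resize(C[n]["img"][v0:v1,u0:u1],None,fx=k,fy=k,interpolation=0)
    for dx,dy,col in((0,0,(255,0,0)),):
        if n=="scene": dx,dy=s.x[3:]
        P=box(s.x[0]+dx,s.x[1]+dy,s.x[2],34,16,50,102); q=((pj(C[n],P)-[u0,v0]+.5)*k).astype(int)
        for i in range(8):
            for j in range(i):
                if bin(i^j).count("1")==1: cv2.line(im,tuple(map(int,q[i])),tuple(map(int,q[j])),col,1)
    save(im,"ov_"+n+".png")
E
```

```text
[543.68 193.87  -0.28   1.11   0.51] 109.28028745888884
```

View pics/ov_top.png

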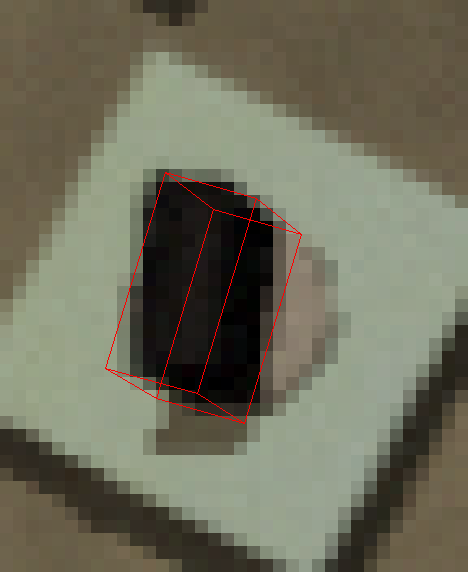

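View pics/ov_scene.png

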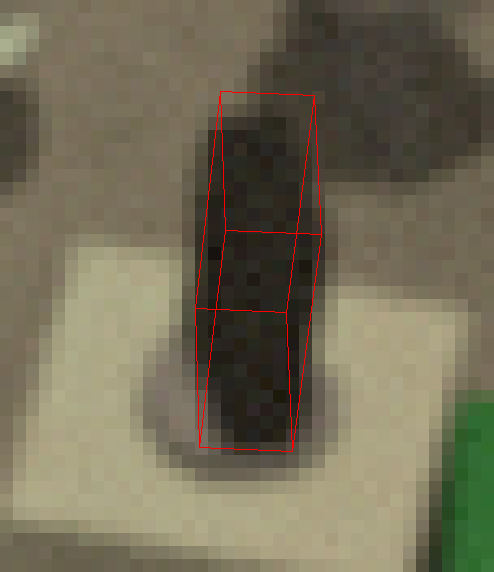

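```bash
python3 - <<'E'
from fit import *
np.set_printoptions(precision=2,suppress=True,linewidth=200)
W={"top":(226,263,262,293),"scene":(392,184,430,228)}
C={n:capture(n) for n in W}
c=C["scene"];print(c["img"][188:226,402:424].mean(2).astype(int))
def show(n,p,name):
    u0,v0,u1,v1=W[n]; k=13
    im=cv2.resize(C[n]["img"][v0:v1,u0:u1],None,fx=k,fy=k,interpolation=0)
    P=box(p[0],p[1],p[2],34,16,50,102); q=((pj(C[n],P)-[u0,v0]+.5)*k).astype(int)
    for i in range(8):
        for j in range(i):
            if bin(i^j).count("1")==1: cv2.line(im,tuple(map(int,q[i])),tuple(map(int,q[j])),(255,0,0),1)
    save(cv2.resize(im,None,fx=.8,fy=.8),name)
L={"top":70,"scene":48}
for n in W:
    u0,v0,u1,v1=W[n]; g=cv2.GaussianBlur(C[n]["img"][v0:v1,u0:u1].astype(float).mean(2),(0,0),.7)
    t=(g<L[n]).astype(np.uint8)
    nn,lab,st,_=cv2.connectedComponentsWithStats(t); i=1+np.argmax(st[1:,4]); t=(lab==i)*1.
    def cost(p): return ((raster(C[n],box(p[0],p[1],p[2],34,16,50,102),W[n])-t)**2).sum()
    s=differential_evolution(cost,[(530,560),(180,205),(-1,1)],seed=1,maxiter=80)
    print(n,s.x,s.fun,t.sum()); show(n,s.x,"ov2_"+n+".png")
E
```

```text
[[109 111 107 108 101 106 102 102 101  91  73  62  57  55  49  56  57  64  65  66  66  62]
 [106 109 112 110 113 103 108 108 105  85  68  55  57  52  53  62  56  66  58  68  67  53]
 [109 106 110 107 108 109 111 110 100  79  67  63  65  61  59  53  55  60  63  65  64  63]
 [107 110 110 109 112 112 106 107  94  75  64  60  62  56  59  56  60  62  64  63  60  60]
 [109 109 104 107 105 108  99  88  86  63  56  57  53  61  56  57  55  54  54  56  63  64]
 [106 105 106 106 104  95  71  59  57  48  39  46  50  59  66  56  59  62  57  53  60  61]
 [106 102 109 113 100  86  45  39  33  32  39  38  45  52  66  56  61  53  50  52  60  62]
 [101 107 109 108 100  80  42  34  39  38  35  39  48  51  60  61  63  59  53  55  59  61]
 [109 106 106 107  94  66  45  36  45  32  32  39  42  49  56  61  61  58  55  54  64  55]
 [105 106 113 110  96  63  31  35  40  29  34  33  37  51  60  67  65  59  66  62  64  61]
 [110 108 108 107  90  64  33  40  34  37  48  30  38  48  69  85  90  87  83  85  74  78]
 [108 109 110 105  86  49  36  38  26  40  38  28  38  44  70  95 101 101 102  97 100  91]
 [110 10
[... 1764 characters left out ...]
85  79  90 100 126 147 157 158 156 153 157 159]
 [156 154 153 143 126 105  95  97  94  96 104 106 127 134 146 154 154 156 157 153 155 157]
 [156 159 160 157 149 141 135 135 135 137 146 140 149 156 155 160 154 157 157 158 155 154]
 [155 157 157 159 159 159 156 156 153 156 155 156 156 156 155 154 156 157 153 154 154 152]
 [163 158 156 157 162 160 157 160 162 160 159 158 152 154 158 159 158 159 157 154 156 151]
 [158 152 158 159 157 159 153 157 159 158 155 157 154 154 155 158 156 154 157 160 159 148]
 [129 136 147 150 154 153 156 157 156 157 158 156 155 155 152 156 157 153 158 158 154 140]]
top [543.06 193.68   0.  ] 14.466482122260668 175.0
scene [545.62 193.92  -0.34] 42.937577854671275 173.0
```

View pics/ov2_top.png

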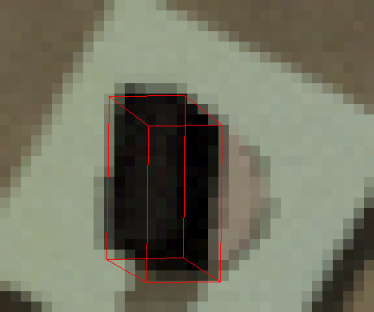

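View pics/ov2_scene.png

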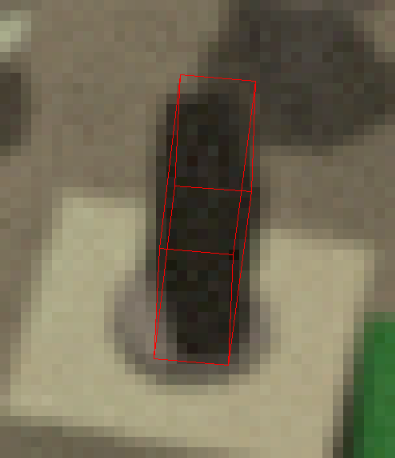

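```bash
python3 - <<'E'
from fit import *
np.set_printoptions(linewidth=200)
c=capture("top"); print(c["img"][268:292,233:254].mean(2).astype(int))
c2=capture("top"); c3=capture("scene")
a=np.clip(cv2.resize(c["img"][262:300,226:266].astype(float)*5,None,fx=14,fy=14,interpolation=2),0,255).astype(np.uint8); save(a,"e1.png")
a=np.clip((cv2.resize(c3["img"][184:226,394:430].astype(float),None,fx=14,fy=14,interpolation=2)-15)*3.5,0,255).astype(np.uint8); save(a,"e2.png")
E
```

```text
[[104 136 151 147 150 151 153 152 151 149 151 152 152 152 148 150 151 144 122  98  88]
 [122 150 152 148 152 151 153 152 151 153 152 153 151 150 150 150 154 152 153 144 124]
 [144 150 153 149 151 145 147 148 148 148 150 155 154 150 151 154 153 150 152 152 155]
 [150 151 152 150 115  61  84 100 101  99 125 146 155 152 151 152 154 151 153 153 152]
 [150 151 150 132  79  13  16  14  19  17  26 102 148 151 151 153 154 154 152 156 151]
 [150 149 152 117  46  17  14  18  21  19  12  16  71 127 150 152 151 154 154 152 155]
 [149 151 149 110  24   9  13  21  16  19  13   5   0  69 128 151 149 150 151 152 153]
 [148 148 152 110  25  14  20  21  20  17   8   4   3   0  90 144 152 152 153 153 152]
 [150 153 151 116  23  18  18  21  21  20  12   8   3   8  80 129 140 149 152 152 151]
 [149 151 152 110  14  16  19  24  26  22   9   0   0  18  88 129 111 119 152 151 153]
 [151 149 147 108  12  14  21  21  23  21   6   5   4  15  89 129 132 112 120 150 155]
 [151 152 140  92  14  21  17  22  21  22  10   0   6  21  88 125 126 108 119 153 155]
 [150 150 116  48  17  16  21  21  21  23   9   0   0  3
[... 288 characters left out ...]
51]
 [153 153 119  47  15  20  26  22  27  16   3   4   4  57 110 123 127  97 115 153 151]
 [147 148 121  51  17  19  21  21  23  12   8   3   3  87 123 126 121  95 116 153 152]
 [151 154 122  62  22  14   8   8  12   4   4   1   3  78 124 122  98 119 151 153 152]
 [148 151 150 136  86  36  12   4   5   1   0   3   1  79 120  98 115 152 153 151 152]
 [152 153 151 149 152 115  42  19  12   9   5  12  13  70  91 117 153 154 152 153 151]
 [149 151 152 152 151 123  74  63  39  43  42  35  48  73 122 155 154 151 152 154 151]
 [153 155 151 153 154 125  73  75  75  77  76  77 117 153 152 151 151 154 155 153 150]
 [148 149 153 151 147 115  76  77  73  77  75  79 121 153 153 149 155 151 153 154 155]]
```

View pics/e1.png

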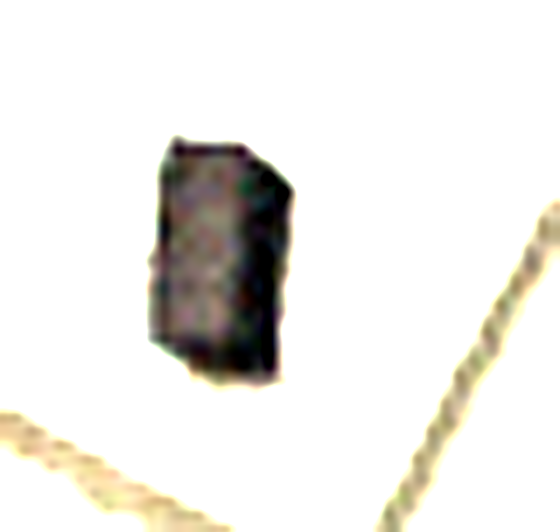

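View pics/e2.png

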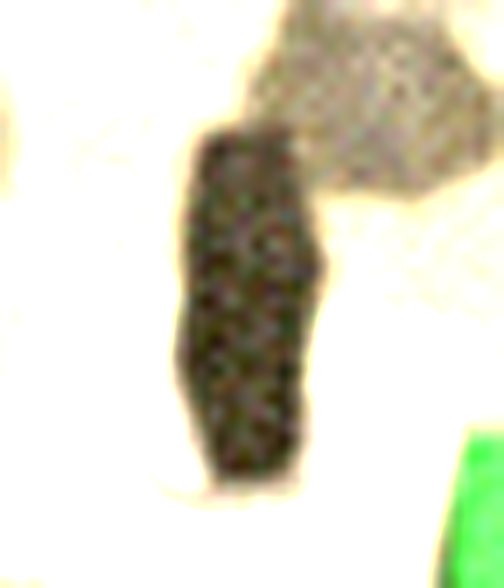

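```bash
python3 - <<'E'
from fit import *
np.set_printoptions(precision=2,suppress=True)
c=capture("top"); s=capture("scene")
e=lambda x,y:(226+x/14-.5,262+y/14-.5)
for p in((170,148),(155,338),(245,150),(230,345)): print(ray(c,e(*p),102))
print("mid",ray(c,e(200,245),102))
a=ray(c,e(290,190),50);b=ray(c,e(278,375),50);print(a,b)
# collar circle and shaft: holder corners
print("holder corners top px guess")
# slot
u0,v0=406,264
g=c["img"][v0+8:v0+21,u0+11:u0+18].mean(2); wt=np.clip(110-g,0,None)
wt[:, :][:0]=0
yy,xx=np.mgrid[v0+8:v0+21,u0+11:u0+18]
m=np.array([(wt*xx).sum(),(wt*yy).sum()])/wt.sum(); d=np.stack([xx-m[0],yy-m[1]],-1).reshape(-1,2)
cov=(d*wt.reshape(-1,1)).T@d/wt.sum(); ev,V=np.linalg.eigh(cov); ax=V[:,1]; print(m,ax,np.sqrt(ev*12))
# in-slot floor at depth 6 -> use top z 74
P0=ray(c,m,74);P1=ray(c,m+ax*5,74);P2=ray(c,m-ax*5,74);print("slot",P0,np.arctan2(*(P1-P2)[[1,0]]))
# stud head circle
im=cv2.resize(c["img"][260:296,400:440],None,fx=16,fy=16,interpolation=2)
save(im,"stud.png")
r=spot_point("top","stud_slot");print([ (w(c,q["position"]),q["score"]) for q in r][:2])
r=spot_point("scene","stud_slot");print([ (w(s,q["position"]),q["score"]) for q in r][:2])
im=cv2.resize(s["img"][222:252,218:258],None,fx=16,fy=16,interpolation=2); save(im,"stud_s.png")
E
```

```text
[559.42 198.05 102.  ]
[529.91 199.98 102.  ]
[558.97 186.38 102.  ]
[528.69 188.34 102.  ]
mid [544.26 193.19 102.  ]
[558.88 187.12  50.  ] [529.04 188.72  50.  ]
holder corners top px guess
[419.71 277.95] [0.33 0.94] [ 1.98 12.08]
slot [ 544.94 -198.94   74.  ] -2.838954800884114
[(array([ 547.15, -199.26,   74.52]), 0.53)]
[(array([ 545.91, -198.53,   73.17]), 0.54)]
```

View pics/stud.png

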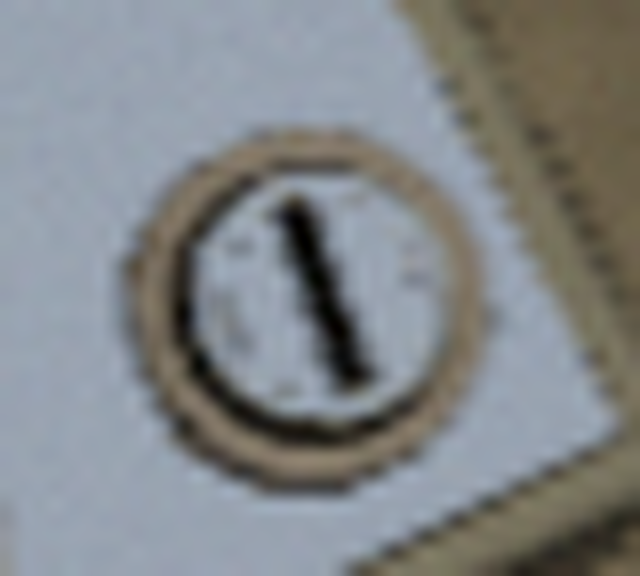

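View pics/stud_s.png

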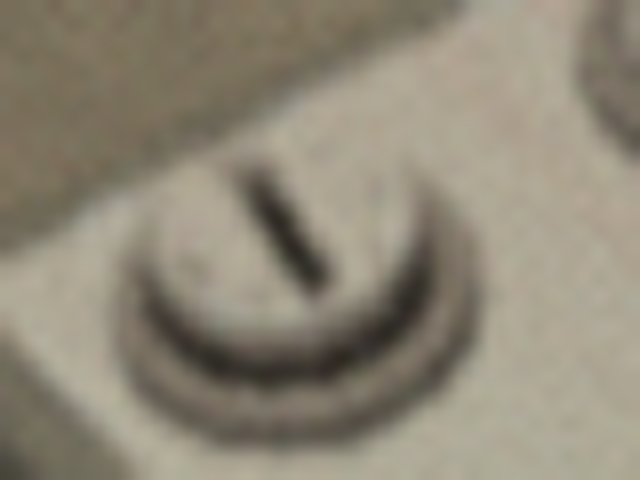

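The top view gives the key at (544.2, 193.2) with yaw about -0.065. The slot is at (545, -199, 74), which agrees with the networks, with slot yaw about 0.303. The case yaw is about 0.42, so the stud turn is about 0.12, inside the stated 0.1 to 0.3. Moving above the key now.

```bash
cat > go.py <<'E'
import sys
from h import *
o=get_obs(); p=np.array(o["tool_pos"]); y=o["tcp_rot"][2]
t=np.array(list(map(float,sys.argv[1:4]))); 
print("t",round(o["time"],2),"pos",p.round(2),"rpy",np.round(o["tcp_rot"],4),"units",((t-p)/150).round(4),"twist",round((float(sys.argv[4])-y)/(np.pi/2),4),"F",np.round(o["contact_force"],1),"M",np.round(o["moment"],2),"grip",round(o["grip_width"],1),"q6",round(o["joint_positions"][5],2))
E
python3 go.py 544.2 193.2 200 1.506
python3 -m handwheel '{"translation":[[0.3,-0.23,0],[0.3,-0.23,0],[0.3,-0.23,0],[0.3,-0.23,0],[0.3,-0.23,0],[0.3,-0.23,0],[0.3,-0.23,0],[0.3,-0.23,0]],"twist":[0.02,0.02,0.02,0.02,0.02,0.01,0,0]}' 0
python3 go.py 544.2 193.2 200 1.506
```

```text
t 2.2 pos [128.25 509.1  248.72] rpy [ 3.1416 -0.      1.324 ] units [ 2.773  -2.106  -0.3248] twist 0.1159 F [-0.   0.9 -0.3] M [ 0.02 -0.02  0.  ] grip 91.6 q6 -0.15
time: 3.2
tool_pos: [495.4, 226.2, 249.7]
tcp_rot: [3.139, -0.004, 1.511]
contact_force: [0.4, 0.6, 0.9]
grip_width: 91.4
t 3.2 pos [495.43 226.19 249.66] rpy [ 3.1392 -0.0039  1.5111] units [ 0.3251 -0.2199 -0.3311] twist -0.0032 F [0.4 0.6 0.9] M [ 0.04 -0.04  0.02] grip 91.4 q6 -1.23
```

```bash

python3 -m handwheel '{"translation":[[0.2,-0.13,-0.1],[0.1,-0.08,-0.1],[0.03,-0.01,-0.1],[0,0,-0.03],[0,0,0],[0,0,0],[0,0,0],[0,0,0]],"twist":[0,0,0,0,0,0,0,0]}'
python3 go.py 544.2 193.2 82 1.506
```

```text
time: 4.2
tool_pos: [546.1, 192.9, 199.0]
tcp_rot: [3.138, -0.005, 1.511]
contact_force: [-0.7, 0.1, -0.2]
grip_width: 91.7
t 4.2 pos [546.1  192.89 199.03] rpy [ 3.1383 -0.0051  1.5109] units [-0.0127  0.002  -0.7802] twist -0.0031 F [-0.7  0.1 -0.2] M [0.08 0.02 0.01] grip 91.7 q6 -1.31
```

```bash

python3 -m handwheel '{"translation":[[-0.01,0,-0.15],[0,0,-0.15],[0,0,-0.15],[0,0,-0.12],[0,0,-0.1],[0,0,-0.05],[0,0,-0.03],[0,0,0]],"twist":[0,0,0,0,0,0,0,0]}'
python3 go.py 544.2 193.2 82 1.506
python3 - <<'E'
from h import *
c=capture("scene"); save(cv2.resize(c["img"][130:270,340:480],(700,600)),"g1.png")
E
```

```text
time: 5.2
tool_pos: [546.1, 193.6, 86.1]
tcp_rot: [3.131, -0.007, 1.511]
contact_force: [0.1, 0.1, -0.9]
grip_width: 91.7
t 5.2 pos [546.13 193.62  86.11] rpy [ 3.1314 -0.007   1.5113] units [-0.0129 -0.0028 -0.0274] twist -0.0034 F [ 0.1  0.1 -0.9] M [ 0.03 -0.01 -0.  ] grip 91.7 q6 -1.31
```

View pics/g1.png

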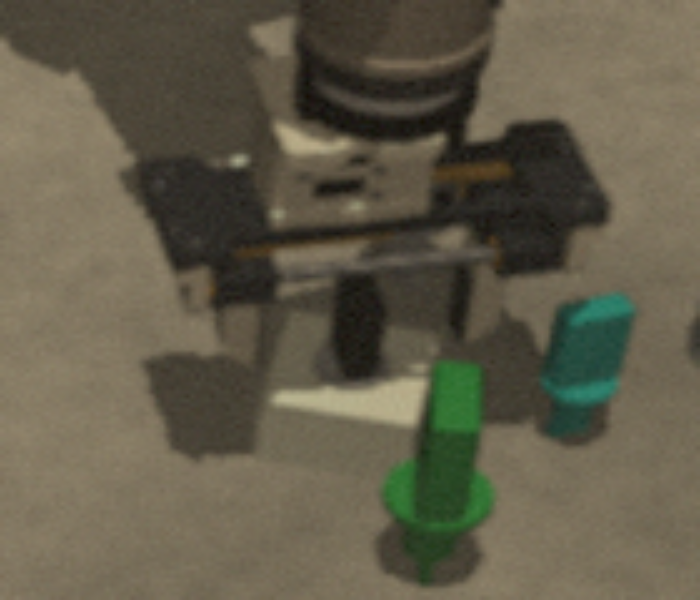

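The key stands between the open fingers at crop (357,325). The holder is below it, and the green and turquoise keys are clear. Closing after a small step down.

```bash

python3 -m handwheel '{"translation":[[-0.01,0,-0.03],[0,0,0],[0,0,0],[0,0,0],[0,0,0],[0,0,0],[0,0,0],[0,0,0]],"twist":[0,0,0,0,0,0,0,0]}' 255
python3 go.py 544.2 193.2 82 1.506
python3 -m handwheel '{"translation":[[0,0,0],[0,0,0],[0,0,0.03],[0,0,0.1],[0,0,0.1],[0,0,0.1],[0,0,0.1],[0,0,0.1]],"twist":[0,0,0,0,0,0,0,0]}'
python3 go.py 544.2 193.2 200 1.506
```

```text
time: 6.25
tool_pos: [545.4, 193.8, 82.9]
tcp_rot: [3.128, -0.008, 1.511]
contact_force: [0.5, 0.7, 0.1]
grip_width: 16.1
t 6.25 pos [545.44 193.85  82.92] rpy [ 3.1284 -0.0079  1.5114] units [-0.0083 -0.0043 -0.0061] twist -0.0034 F [0.5 0.7 0.1] M [0.1  0.05 0.02] grip 16.1 q6 -1.31
time: 7.25
tool_pos: [545.0, 193.8, 167.9]
tcp_rot: [3.129, -0.008, 1.511]
contact_force: [0.2, 0.4, -2.1]
grip_width: 15.8
t 7.25 pos [545.02 193.76 167.88] rpy [ 3.1289 -0.0077  1.5114] units [-0.0055 -0.0037  0.2141] twist -0.0034 F [ 0.2  0.4 -2.1] M [0.04 0.01 0.05] grip 15.8 q6 -1.31
```

```bash

python3 -m handwheel '{"translation":[[0,-0.2,0.15],[0,-0.3,0.15],[0,-0.35,0.05],[0,-0.35,0],[0,-0.35,0],[0,-0.35,0],[0,-0.35,0],[0,-0.2,0]],"twist":[0.03,0.03,0.03,0.03,0.03,0.03,0.03,0.02]}'
python3 go.py 545 -199 200 1.874
python3 -m handwheel '{"translation":[[0,0,0],[0,0,0],[0,0,0],[0,0,0],[0,0,0],[0,0,0],[0,0,0],[0,0,0]],"twist":[0,0,0,0,0,0,0,0]}'
python3 go.py 545 -199 200 1.874
```

```text
time: 8.25
tool_pos: [544.4, -182.5, 230.4]
tcp_rot: [3.12, -0.005, 1.89]
contact_force: [-0.3, -0.2, -1.2]
grip_width: 15.8
t 8.25 pos [ 544.39 -182.53  230.38] rpy [ 3.1204 -0.0053  1.8904] units [ 0.0041 -0.1098 -0.2025] twist -0.0104 F [-0.3 -0.2 -1.2] M [ 0.1  -0.03 -0.06] grip 15.8 q6 -2.36
time: 9.25
tool_pos: [544.3, -180.6, 231.7]
tcp_rot: [3.12, -0.006, 1.891]
contact_force: [-0.5, 0.4, -1.0]
grip_width: 15.9
t 9.25 pos [ 544.35 -180.64  231.67] rpy [ 3.12   -0.0059  1.8907] units [ 0.0044 -0.1224 -0.2111] twist -0.0106 F [-0.5  0.4 -1. ] M [0.09 0.03 0.01] grip 15.9 q6 -2.36
```

```bash
cat > tip.py <<'E'
from h import *
from scipy.spatial.transform import Rotation as R
np.set_printoptions(precision=2,suppress=True)
def E(r): return R.from_euler('xyz',r).as_matrix()
Rg=E([3.1284,-0.0079,1.511])
def key(o):
    M=E(o["tcp_rot"])@Rg.T   # rotation of key since grasp
    tip=np.array(o["tool_pos"])+M@[0,0,-75.9]+M@[-1.2*1,0,0]
    return tip,M,o["tcp_rot"][2]-np.pi/2
if __name__=="__main__":
    import sys
    o=get_obs(); t,M,y=key(o)
    S=np.array([float(a) for a in sys.argv[1:4]]) if len(sys.argv)>3 else np.array([545,-199,74.]); ys=float(sys.argv[4]) if len(sys.argv)>4 else .303
    e=t-S; al=np.array([np.cos(ys),np.sin(ys)])
    print("t",round(o["time"],2),"tcp",np.array(o["tool_pos"]),"tip",t,"tilt",M[:2,2],"yaw",round(y,3),"need units",-e/150,"twist",round((ys-y)/(np.pi/2),4),"F",np.round(o["contact_force"],1),"M",np.round(o["moment"],2),"grip",round(o["grip_width"],1))
E
python3 -m handwheel '{"translation":[[0,-0.06,-0.1],[0,-0.06,-0.1],[0,0,-0.1],[0,0,-0.08],[0,0,-0.05],[0,0,0],[0,0,0],[0,0,0]],"twist":[-0.01,0,0,0,0,0,0,0]}'
python3 tip.py
```

```text
time: 10.25
tool_pos: [543.9, -200.0, 161.6]
tcp_rot: [3.121, -0.007, 1.873]
contact_force: [0.9, 1.3, -2.3]
grip_width: 15.8
t 10.25 tcp [ 543.87 -199.99  161.64] tip [ 543.29 -200.31   85.73] tilt [-0.01 -0.  ] yaw 0.303 need units [ 0.01  0.01 -0.08] twist 0.0003 F [ 0.9  1.3 -2.3] M [ 0.02  0.03 -0.01] grip 15.8
```

```bash
python3 - <<'E'
from fit import *
import tip
o=get_obs(); t,M,y=tip.key(o)
for n,win in(("scene",(210,190,270,250)),("top",(390,240,450,300))):
    c=capture(n); u0,v0,u1,v1=win; k=10
    im=cv2.resize(c["img"][v0:v1,u0:u1],None,fx=k,fy=k,interpolation=2)
    im=np.clip(im.astype(float)*1.3,0,255).astype(np.uint8); save(im,"k_"+n+"raw.png")
    def dr(P,col):
        q=((pj(c,P)-[u0,v0]+.5)*k).astype(int)
        for i in range(8):
            for j in range(i):
                if bin(i^j).count("1")==1: cv2.line(im,tuple(map(int,q[i])),tuple(map(int,q[j])),col,1)
    B=box(0,0,y,20,4,0,12); B=t+B@M.T if False else t+B  
    dr(B,(255,0,0)); dr(box(545,-199,.303,27,6,68,74),(0,255,0))
    save(im,"k_"+n+".png")
E
```

```text
(no output)
```

View pics/k_scene.png

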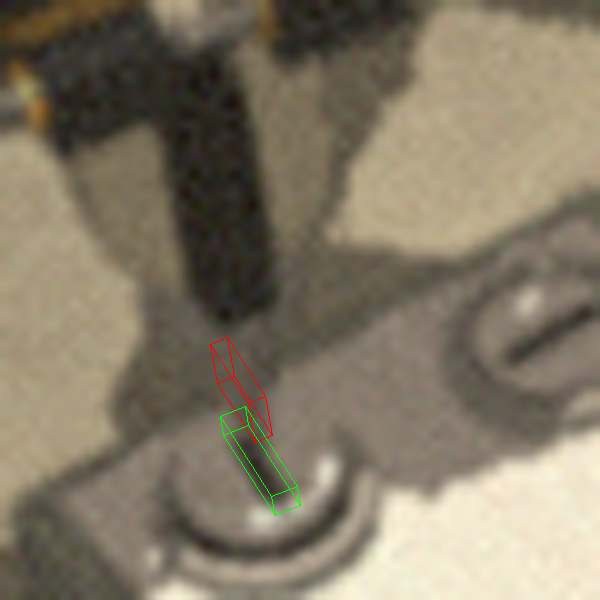

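View pics/k_sceneraw.png

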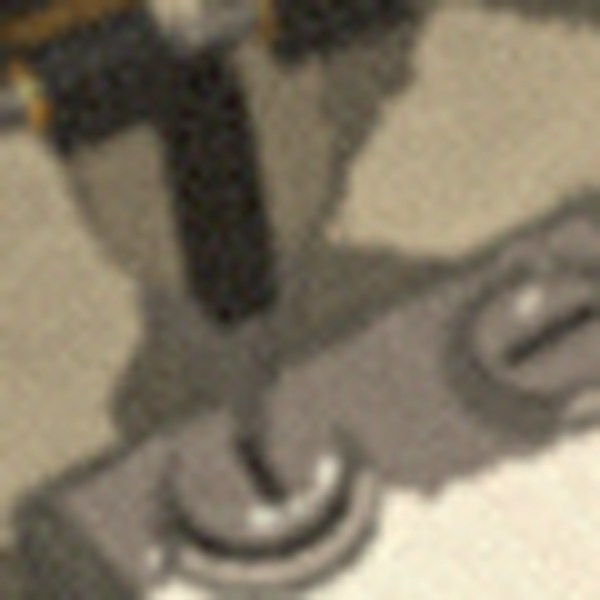

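View pics/k_top.png

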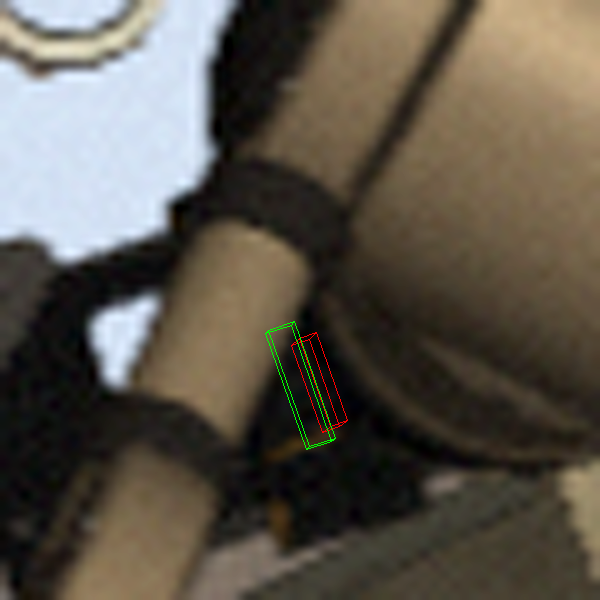

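```bash
python3 - <<'E'
from fit import *
s=capture("scene"); np.set_printoptions(precision=2,suppress=True)
f=lambda x,y:(218+x/16-.5,222+y/16-.5)
print(ray(s,f(284,230),74)); a=ray(s,f(250,170),74);b=ray(s,f(318,290),74);print(a,b,np.arctan2(*(b-a)[[1,0]]))
# key handle: bottom edge/ collar fit
win=(218,190,262,236);u0,v0,u1,v1=win;k=13
im=np.clip((cv2.resize(s["img"][v0:v1,u0:u1].astype(float),None,fx=k,fy=k,interpolation=2)-10)*2.2,0,255).astype(np.uint8)
import tip
t,M,y=tip.key(get_obs())
def dr(P,col):
    q=((pj(s,P)-[u0,v0]+.5)*k).astype(int)
    for i in range(8):
        for j in range(i):
            if bin(i^j).count("1")==1: cv2.line(im,tuple(map(int,q[i])),tuple(map(int,q[j])),col,1)
raw=im.copy();save(raw,"k3raw.png")
dr(t+box(0,0,y,34,16,43,95),(255,0,0))
th=np.linspace(0,6.28,40)
for z in(38,43):
    q=((pj(s,t+np.c_[18*np.cos(th),18*np.sin(th),0*th+z])-[u0,v0]+.5)*k).astype(np.int32); cv2.polylines(im,[q],True,(255,255,0))
save(im,"k3.png")
E
```

```text
[ 548.57 -199.66   74.  ]
[ 536.58 -202.84   74.  ] [ 560.42 -196.52   74.  ] 0.2589029073046121
```

View pics/k3.png

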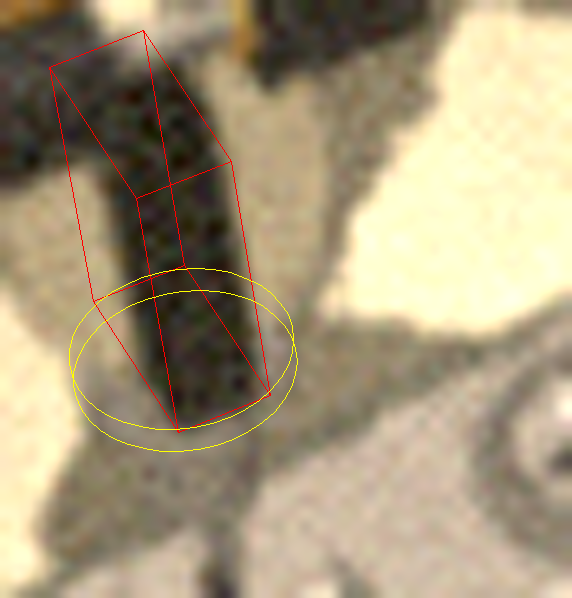

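View pics/k3raw.png

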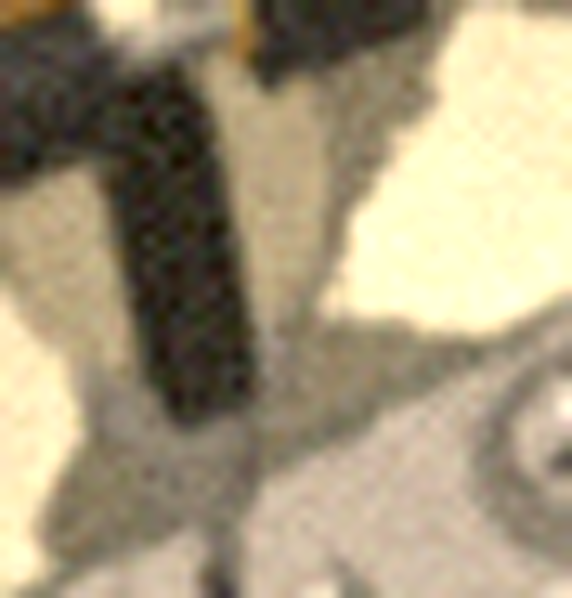

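```bash

python3 -m handwheel '{"translation":[[0.011,0.008,-0.02],[0,0,-0.02],[0,0,-0.01],[0,0,-0.01],[0,0,0],[0,0,0],[0,0,0],[0,0,0]],"twist":[0,0,0,0,0,0,0,0]}'
python3 tip.py
```

```text
time: 11.4
tool_pos: [545.6, -198.8, 152.2]
tcp_rot: [3.121, -0.007, 1.873]
contact_force: [0.4, 0.2, -1.4]
grip_width: 16.3
t 11.4 tcp [ 545.65 -198.79  152.16] tip [ 545.09 -199.12   76.25] tilt [-0.01 -0.  ] yaw 0.302 need units [-0.    0.   -0.01] twist 0.0004 F [ 0.4  0.2 -1.4] M [ 0.03  0.03 -0.01] grip 16.3
```

Good. Lowering 2.5 mm in small steps.

```bash

python3 -m handwheel '{"translation":[[0,0,-0.008],[0,0,-0.008],[0,0,-0.006],[0,0,0],[0,0,0],[0,0,0],[0,0,0],[0,0,0]],"twist":[0,0,0,0,0,0,0,0]}'
python3 tip.py
```

```text
time: 12.4
tool_pos: [545.7, -198.8, 148.7]
tcp_rot: [3.121, -0.007, 1.873]
contact_force: [1.0, -0.2, -0.4]
grip_width: 16.0
t 12.4 tcp [ 545.67 -198.8   148.7 ] tip [ 545.12 -199.14   72.79] tilt [-0.01 -0.  ] yaw 0.302 need units [-0.    0.    0.01] twist 0.0004 F [ 1.  -0.2 -0.4] M [0.06 0.06 0.01] grip 16.0
```

```bash

python3 -m handwheel '{"translation":[[0,0,-0.008],[0,0,-0.006],[0,0,0],[0,0,0],[0,0,0],[0,0,0],[0,0,0],[0,0,0]],"twist":[0,0,0,0,0,0,0,0]}'
python3 tip.py
```

```text
time: 13.4
tool_pos: [545.7, -198.8, 146.5]
tcp_rot: [3.121, -0.007, 1.873]
contact_force: [0.5, -0.5, -1.2]
grip_width: 15.9
t 13.4 tcp [ 545.69 -198.81  146.46] tip [ 545.14 -199.16   70.56] tilt [-0.01 -0.  ] yaw 0.302 need units [-0.    0.    0.02] twist 0.0003 F [ 0.5 -0.5 -1.2] M [ 0.01 -0.04  0.02] grip 15.9
```

No contact force 3.4 mm below the stud's top, so the blade is in the slot. Going on to the floor at 68.

```bash

python3 -m handwheel '{"translation":[[0,0,-0.008],[0,0,-0.006],[0,0,-0.004],[0,0,0],[0,0,0],[0,0,0],[0,0,0],[0,0,0]],"twist":[0,0,0,0,0,0,0,0]}'
python3 tip.py
```

```text
time: 14.4
tool_pos: [545.7, -198.8, 143.7]
tcp_rot: [3.121, -0.007, 1.873]
contact_force: [0.9, 0.2, -0.9]
grip_width: 15.8
t 14.4 tcp [ 545.67 -198.81  143.7 ] tip [ 545.13 -199.15   67.79] tilt [-0.01 -0.  ] yaw 0.302 need units [-0.    0.    0.04] twist 0.0003 F [ 0.9  0.2 -0.9] M [0.05 0.07 0.  ] grip 15.8
```

```bash

python3 -m handwheel '{"translation":[[0,0,-0.007],[0,0,-0.004],[0,0,0],[0,0,0],[0,0,0],[0,0,0],[0,0,0],[0,0,0]],"twist":[0,0,0,0,0,0,0,0]}'
python3 tip.py
python3 - <<'E'
from h import *
c=capture("scene"); save(np.clip((cv2.resize(c["img"][195:260,205:270].astype(float),(600,600),interpolation=2)-10)*1.8,0,255).astype(np.uint8),"in1.png")
E
```

```text
time: 15.4
tool_pos: [545.7, -198.8, 142.7]
tcp_rot: [3.12, -0.006, 1.873]
contact_force: [-0.7, 1.4, 1.6]
grip_width: 15.6
t 15.4 tcp [ 545.68 -198.79  142.67] tip [ 545.16 -199.15   66.76] tilt [-0.01 -0.  ] yaw 0.303 need units [-0.    0.    0.05] twist 0.0003 F [-0.7  1.4  1.6] M [ 0.14  0.28 -0.03] grip 15.6
```

View pics/in1.png

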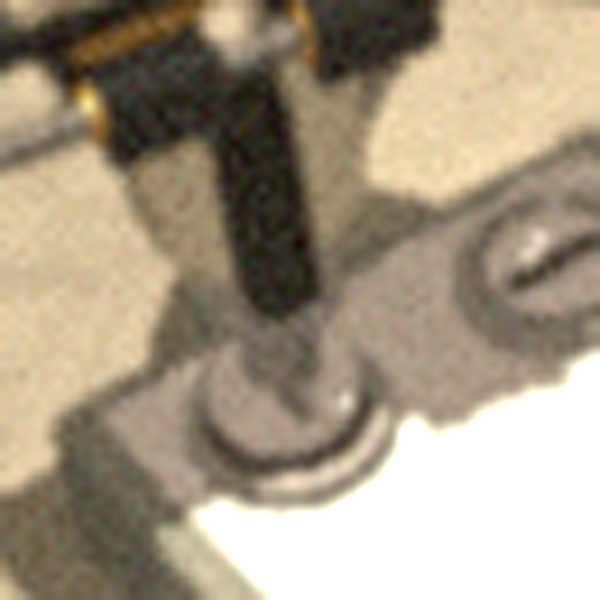

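The picture shows the blade seated in the slot (crop 290,400) and the push beginning. Pressing in about 4 mm.

```bash

python3 -m handwheel '{"translation":[[0,0,-0.008],[0,0,-0.008],[0,0,-0.006],[0,0,0],[0,0,0],[0,0,0],[0,0,0],[0,0,0]],"twist":[0,0,0,0,0,0,0,0]}'
python3 tip.py
```

```text
time: 16.45
tool_pos: [545.7, -198.8, 140.3]
tcp_rot: [3.12, -0.006, 1.873]
contact_force: [-1.6, 1.7, 4.4]
grip_width: 16.2
t 16.45 tcp [ 545.67 -198.8   140.27] tip [ 545.2  -199.19   64.36] tilt [-0.01 -0.  ] yaw 0.303 need units [-0.    0.    0.06] twist 0.0002 F [-1.6  1.7  4.4] M [ 0.18  0.42 -0.01] grip 16.2
```

```bash

python3 -m handwheel '{"translation":[[0,0,-0.008],[0,0,-0.008],[0,0,-0.003],[0,0,0],[0,0,0],[0,0,0],[0,0,0],[0,0,0]],"twist":[0,0,0,0,0,0,0,0]}'
python3 tip.py
```

```text
time: 17.45
tool_pos: [545.6, -198.7, 138.5]
tcp_rot: [3.12, -0.005, 1.874]
contact_force: [-1.9, 1.2, 3.5]
grip_width: 15.6
t 17.45 tcp [ 545.64 -198.74  138.51] tip [ 545.21 -199.16   62.61] tilt [-0.01 -0.  ] yaw 0.303 need units [-0.    0.    0.08] twist 0.0001 F [-1.9  1.2  3.5] M [ 0.2   0.39 -0.01] grip 15.6
```

```bash

python3 -m handwheel '{"translation":[[0,0,-0.008],[0,0,-0.005],[0,0,0],[0,0,0],[0,0,0],[0,0,0],[0,0,0],[0,0,0]],"twist":[0,0,0,0,0,0,0,0]}'
python3 tip.py
```

```text
time: 18.45
tool_pos: [545.6, -198.7, 137.4]
tcp_rot: [3.119, -0.005, 1.874]
contact_force: [-2.1, 1.1, 4.2]
grip_width: 15.9
t 18.45 tcp [ 545.64 -198.74  137.43] tip [ 545.24 -199.17   61.53] tilt [-0.01  0.  ] yaw 0.303 need units [-0.    0.    0.08] twist 0.0001 F [-2.1  1.1  4.2] M [ 0.2   0.43 -0.05] grip 15.9
```

```bash

python3 - <<'E'
from h import *
c=capture("scene"); save(np.clip((cv2.resize(c["img"][215:255,215:261].astype(float),(800,696),interpolation=2)[:600]-10)*1.8,0,255).astype(np.uint8),"in2.png")
E
python3 tip.py
```

```text
t 18.5 tcp [ 545.65 -198.75  137.43] tip [ 545.24 -199.18   61.53] tilt [-0.01  0.  ] yaw 0.303 need units [-0.    0.    0.08] twist 0.0001 F [-2.1  0.9  5. ] M [0.26 0.45 0.01] grip 15.9
```

View pics/in2.png

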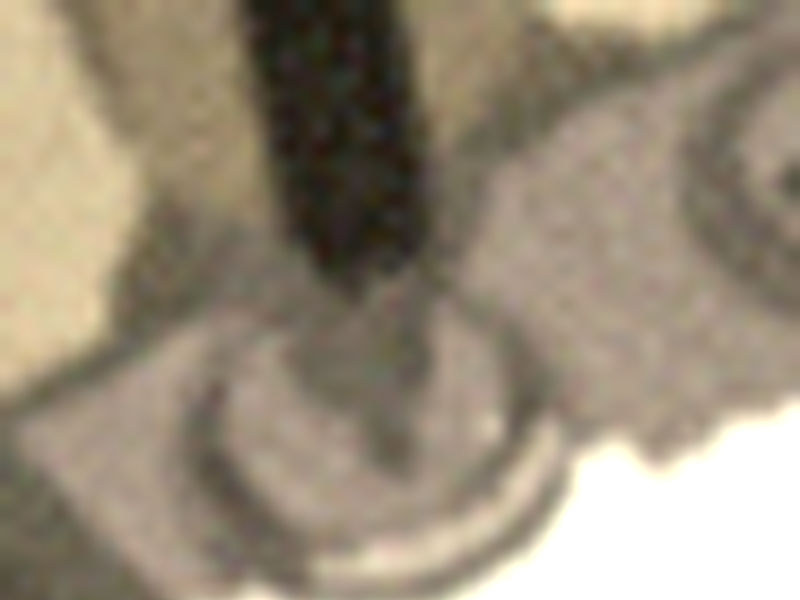

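```bash

python3 -m handwheel '{"translation":[[0,0,-0.001],[0,0,-0.001],[0,0,-0.001],[0,0,-0.001],[0,0,-0.001],[0,0,-0.001],[0,0,-0.001],[0,0,0]],"twist":[-0.02,-0.03,-0.03,-0.03,-0.03,-0.03,-0.02,0]}'
python3 tip.py
```

```text
time: 19.5
tool_pos: [546.3, -198.8, 137.4]
tcp_rot: [3.118, -0.004, 1.556]
contact_force: [-1.3, 1.1, 3.0]
grip_width: 16.1
t 19.5 tcp [ 546.25 -198.75  137.44] tip [ 545.87 -199.12   61.53] tilt [-0.01  0.  ] yaw -0.015 need units [-0.01  0.    0.08] twist 0.2022 F [-1.3  1.1  3. ] M [0.19 0.4  0.09] grip 16.1
```

```bash

python3 -m handwheel '{"translation":[[-0.001,0,-0.004],[-0.001,0,-0.003],[-0.001,0,-0.003],[0,0,-0.002],[0,0,-0.002],[0,0,-0.002],[0,0,-0.002],[0,0,-0.001]],"twist":[-0.01,-0.02,-0.02,-0.02,-0.02,-0.02,-0.02,0]}'
python3 tip.py
```

```text
time: 20.5
tool_pos: [546.1, -198.7, 137.2]
tcp_rot: [3.115, -0.003, 1.341]
contact_force: [-2.8, 0.5, 4.7]
grip_width: 15.5
t 20.5 tcp [ 546.11 -198.69  137.21] tip [ 545.8  -199.06   61.3 ] tilt [-0.01  0.01] yaw -0.23 need units [-0.01  0.    0.08] twist 0.3391 F [-2.8  0.5  4.7] M [0.17 0.51 0.03] grip 15.5
```

```bash

python3 -m handwheel '{"translation":[[-0.002,0,-0.008],[-0.001,0,-0.003],[-0.001,0,-0.003],[0,0,-0.003],[0,0,-0.003],[0,0,-0.003],[0,0,-0.003],[0,0,-0.002]],"twist":[0,0,-0.02,-0.02,-0.02,-0.02,-0.02,0]}'
python3 tip.py
```

```text
time: 21.5
tool_pos: [545.9, -198.6, 136.5]
tcp_rot: [3.112, -0.003, 1.175]
contact_force: [-2.7, 1.4, 6.7]
grip_width: 15.8
t 21.5 tcp [ 545.93 -198.56  136.46] tip [ 545.77 -198.98   60.56] tilt [-0.01  0.01] yaw -0.396 need units [-0.01 -0.    0.09] twist 0.4449 F [-2.7  1.4  6.7] M [ 0.2   0.57 -0.  ] grip 15.8
```

```bash

python3 -m handwheel '{"translation":[[-0.001,0,-0.002],[0,0,-0.002],[0,0,-0.002],[0,0,-0.002],[0,0,-0.002],[0,0,-0.002],[0,0,-0.002],[0,0,-0.002]],"twist":[-0.02,-0.02,-0.02,-0.02,-0.02,-0.02,0,0]}'
python3 tip.py
```

```text
time: 22.5
tool_pos: [545.9, -198.4, 136.5]
tcp_rot: [3.111, -0.003, 0.976]
contact_force: [-2.7, 0.5, 6.4]
grip_width: 15.6
t 22.5 tcp [ 545.86 -198.43  136.47] tip [ 545.73 -198.88   60.56] tilt [-0.01  0.01] yaw -0.595 need units [-0.   -0.    0.09] twist 0.5715 F [-2.7  0.5  6.4] M [0.22 0.64 0.02] grip 15.6
```

```bash

python3 -m handwheel '{"translation":[[-0.001,-0.001,-0.002],[0,0,-0.002],[0,0,-0.002],[0,0,-0.002],[0,0,-0.002],[0,0,-0.002],[0,0,-0.001],[0,0,-0.001]],"twist":[-0.02,-0.02,-0.02,-0.02,-0.01,0,0,0]}'
python3 tip.py
```

```text
time: 23.5
tool_pos: [545.8, -198.3, 136.5]
tcp_rot: [3.11, -0.004, 0.826]
contact_force: [-2.1, 0.9, 6.1]
grip_width: 15.9
t 23.5 tcp [ 545.77 -198.32  136.47] tip [ 545.67 -198.77   60.56] tilt [-0.01  0.02] yaw -0.745 need units [-0.   -0.    0.09] twist 0.667 F [-2.1  0.9  6.1] M [0.15 0.57 0.02] grip 15.9
```

```bash

python3 -m handwheel '{"translation":[[-0.001,-0.001,-0.002],[0,-0.001,-0.002],[0,0,-0.002],[0,0,-0.002],[0,0,-0.002],[0,0,-0.002],[0,0,-0.001],[0,0,-0.001]],"twist":[-0.02,-0.02,-0.02,-0.01,0,0,0,0]}'
python3 tip.py
```

```text
time: 24.5
tool_pos: [545.7, -198.3, 136.5]
tcp_rot: [3.108, -0.005, 0.708]
contact_force: [-1.6, 1.4, 5.1]
grip_width: 15.9
t 24.5 tcp [ 545.7  -198.26  136.49] tip [ 545.66 -198.71   60.59] tilt [-0.01  0.02] yaw -0.862 need units [-0.   -0.    0.09] twist 0.7419 F [-1.6  1.4  5.1] M [ 0.16  0.53 -0.02] grip 15.9
```

```bash

python3 -m handwheel '{"translation":[[0,0,-0.003],[0,-0.001,-0.003],[0,0,-0.003],[0,0,-0.002],[0,0,-0.002],[0,0,-0.002],[0,0,-0.002],[0,0,-0.001]],"twist":[-0.02,-0.02,-0.01,-0.01,0,0,0,0]}'
python3 tip.py
```

```text
time: 25.5
tool_pos: [545.6, -198.2, 136.5]
tcp_rot: [3.107, -0.005, 0.607]
contact_force: [-2.0, 1.6, 5.5]
grip_width: 16.0
t 25.5 tcp [ 545.63 -198.17  136.46] tip [ 545.64 -198.66   60.55] tilt [-0.01  0.02] yaw -0.964 need units [-0.   -0.    0.09] twist 0.8064 F [-2.   1.6  5.5] M [0.18 0.54 0.04] grip 16.0
```

```bash

python3 -m handwheel '{"translation":[[0,0,-0.003],[0,-0.001,-0.003],[0,0,-0.003],[0,0,-0.002],[0,0,-0.002],[0,0,-0.002],[0,0,-0.002],[0,0,-0.001]],"twist":[-0.02,-0.02,-0.01,-0.01,0,0,0,0]}'
python3 tip.py
```

```text
time: 26.5
tool_pos: [545.9, -198.3, 133.5]
tcp_rot: [3.107, -0.006, 0.508]
contact_force: [-0.7, 0.5, 3.0]
grip_width: 16.1
t 26.5 tcp [ 545.91 -198.3   133.47] tip [ 545.92 -198.78   57.56] tilt [-0.01  0.02] yaw -1.062 need units [-0.01 -0.    0.11] twist 0.8692 F [-0.7  0.5  3. ] M [0.06 0.21 0.06] grip 16.1
```

It dropped: the tool sank 3 mm and the push fell to about 4.3 N at turn ≈1.48. Now home, in small steps.

```bash

python3 -m handwheel '{"translation":[[0,0,-0.004],[0,0,-0.004],[0,0,-0.003],[0,0,0],[0,0,0],[0,0,0],[0,0,0],[0,0,0]],"twist":[0,0,0,0,0,0,0,0]}'
python3 tip.py
```

```text
time: 27.5
tool_pos: [545.9, -198.3, 132.7]
tcp_rot: [3.107, -0.006, 0.509]
contact_force: [-0.7, 0.2, 3.1]
grip_width: 16.0
t 27.5 tcp [ 545.9  -198.28  132.72] tip [ 545.94 -198.78   56.81] tilt [-0.01  0.02] yaw -1.062 need units [-0.01 -0.    0.11] twist 0.8691 F [-0.7  0.2  3.1] M [0.09 0.3  0.  ] grip 16.0
```

```bash

python3 -m handwheel '{"translation":[[0,0,-0.005],[0,0,-0.005],[0,0,-0.005],[0,0,0],[0,0,0],[0,0,0],[0,0,0],[0,0,0]],"twist":[0,0,0,0,0,0,0,0]}'
python3 tip.py
python3 -m handwheel '{"translation":[[0,0,-0.005],[0,0,-0.004],[0,0,-0.002],[0,0,-0.002],[0,0,-0.002],[0,0,-0.002],[0,0,-0.002],[0,0,-0.002]],"twist":[0,0,0,0,0,0,0,0]}'
python3 tip.py
```

```text
time: 28.5
tool_pos: [545.9, -198.2, 132.7]
tcp_rot: [3.106, -0.007, 0.509]
contact_force: [-1.0, 1.0, 3.6]
grip_width: 15.8
t 28.5 tcp [ 545.87 -198.23  132.72] tip [ 545.97 -198.77   56.81] tilt [-0.01  0.02] yaw -1.062 need units [-0.01 -0.    0.11] twist 0.8689 F [-1.   1.   3.6] M [ 0.15  0.37 -0.04] grip 15.8
time: 29.5
tool_pos: [545.8, -198.2, 132.6]
tcp_rot: [3.104, -0.007, 0.509]
contact_force: [-2.4, 1.5, 6.5]
grip_width: 15.8
t 29.5 tcp [ 545.8  -198.21  132.64] tip [ 546.   -198.84   56.73] tilt [-0.01  0.02] yaw -1.062 need units [-0.01 -0.    0.12] twist 0.8687 F [-2.4  1.5  6.5] M [0.25 0.56 0.05] grip 15.8
```

```bash

python3 -m handwheel '{"translation":[[0,0,-0.004],[0,0,-0.004],[0,0,-0.004],[0,0,-0.004],[0,0,-0.004],[0,0,-0.004],[0,0,-0.004],[0,0,-0.004]],"twist":[0,0,0,0,0,0,0,0]}'
python3 tip.py
python3 - <<'E'
from h import *
c=capture("scene"); save(np.clip((cv2.resize(c["img"][215:275,215:295].astype(float),(800,600),interpolation=2)-10)*1.8,0,255).astype(np.uint8),"in3.png")
E
```

```text
time: 30.5
tool_pos: [545.7, -198.1, 132.6]
tcp_rot: [3.102, -0.008, 0.51]
contact_force: [-3.2, 1.8, 7.9]
grip_width: 15.9
t 30.5 tcp [ 545.68 -198.11  132.61] tip [ 546.03 -198.85   56.7 ] tilt [-0.01  0.02] yaw -1.061 need units [-0.01 -0.    0.12] twist 0.8685 F [-3.2  1.8  7.9] M [ 0.2   0.63 -0.01] grip 15.9
```

View pics/in3.png

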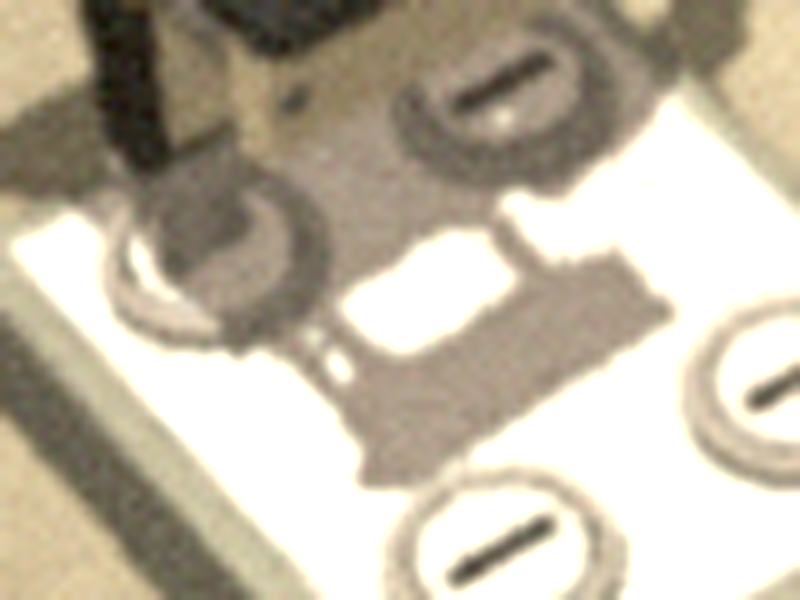

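```bash

python3 -m handwheel '{"translation":[[-0.001,0.001,0],[0,0,0.002],[0,0,0.005],[0,0,0.01],[0,0,0.01],[0,0,0.01],[0,0,0.01],[0,0,0.01]],"twist":[0,0,0,0,0,0,0,0]}'
python3 tip.py
```

```text
time: 31.55
tool_pos: [545.4, -197.9, 140.1]
tcp_rot: [3.103, -0.007, 0.51]
contact_force: [-0.4, -0.4, -0.9]
grip_width: 15.8
t 31.55 tcp [ 545.38 -197.94  140.09] tip [ 545.63 -198.62   64.19] tilt [-0.01  0.02] yaw -1.061 need units [-0.   -0.    0.07] twist 0.8685 F [-0.4 -0.4 -0.9] M [-0.06  0.03  0.01] grip 15.8
```

```bash

python3 -m handwheel '{"translation":[[0,0,0.03],[0,0,0.1],[0,0,0.15],[0,0,0.15],[0,0.2,0.15],[0,0.3,0.05],[0,0.35,0],[0,0.35,0]],"twist":[0,0,0,0,0,0.02,0.05,0.08]}'
python3 tip.py
python3 - <<'E'
from h import *
for n,(u0,v0) in {"scene":(215,215),"top":(375,230)}.items():
    c=capture(n); save(np.clip((cv2.resize(c["img"][v0:v0+60,u0:u0+80].astype(float),(800,600),interpolation=2))*1.1,0,255).astype(np.uint8),"out_%s.png"%n)
c=capture("scene"); save(c["img"],"out_full.png")
E
```

```text
time: 32.55
tool_pos: [546.1, -17.2, 245.6]
tcp_rot: [3.096, -0.013, 0.745]
contact_force: [0.4, -0.2, -2.0]
grip_width: 16.2
t 32.55 tcp [546.14 -17.19 245.59] tip [547.24 -17.92 169.69] tilt [-0.03  0.02] yaw -0.826 need units [-0.01 -1.21 -0.64] twist 0.7188 F [ 0.4 -0.2 -2. ] M [-0.04  0.    0.02] grip 16.2
```

View pics/out_scene.png

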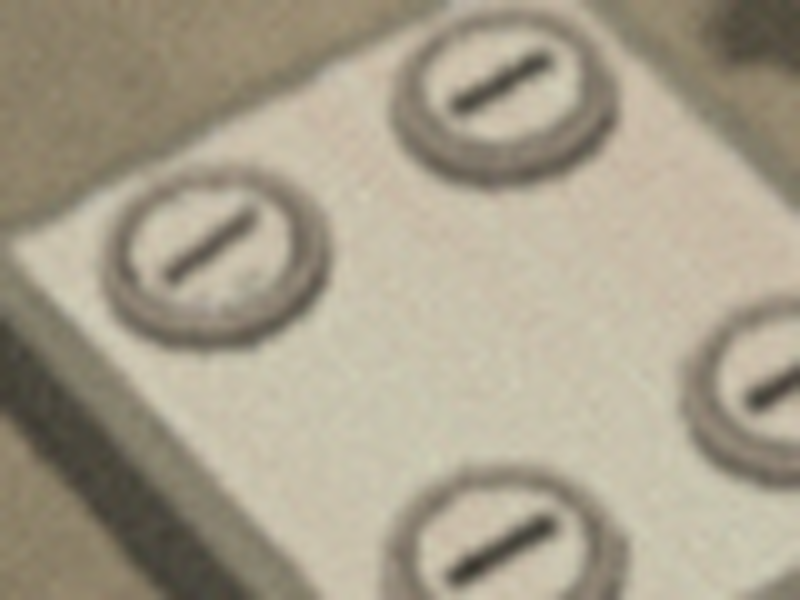

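View pics/out_top.png

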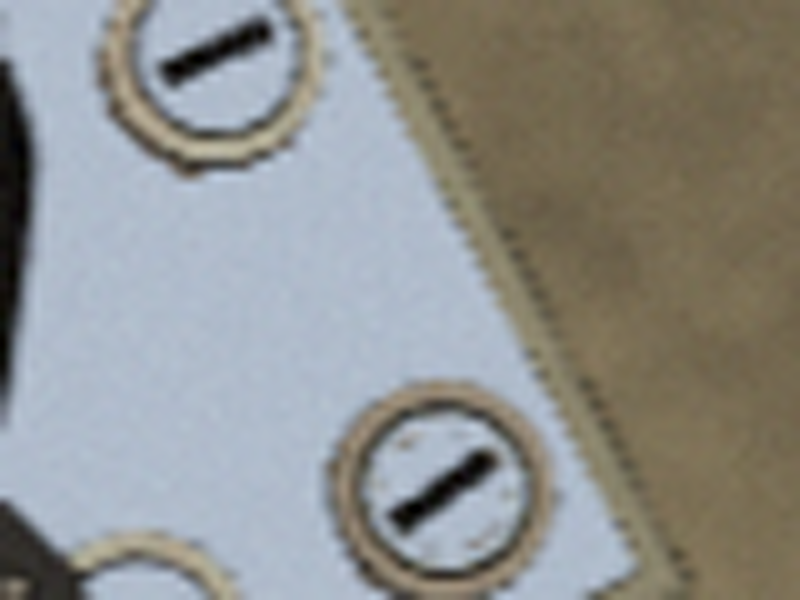

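View pics/out_full.png

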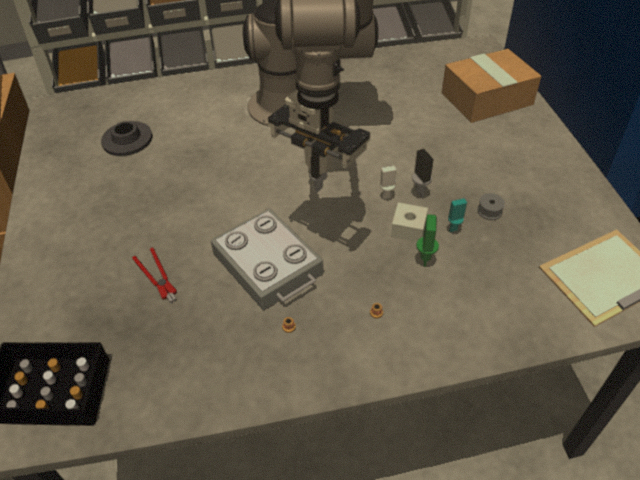

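The stud is flush in its ring in both views (scene crop 213,247; top crop 440,490) and looks like the locked ones. Next I find the empty hole.

```bash

python3 - <<'E'
from fit import *
np.set_printoptions(precision=2,suppress=True)
for n,win in(("top",(222,258,270,308)),("scene",(388,200,432,242))):
    c=capture(n);u0,v0,u1,v1=win
    save(cv2.resize(c["img"][v0:v1,u0:u1],None,fx=12,fy=12,interpolation=2),"hole_%s.png"%n)
    print(n,[(w(c,r["position"]),round(r["score"],2)) for r in spot_point(n,"holder")[:2]], proj(c,[544,192,45]))
E
```

```text
top [(array([544.53, 187.21,   1.13]), 0.77), (array([ 750.91, -122.17,   -1.5 ]), 0.39)] [244.32 281.91]
scene [(array([548.79, 193.03,   2.59]), 0.87)] [408.92 214.16]
```

View pics/hole_top.png

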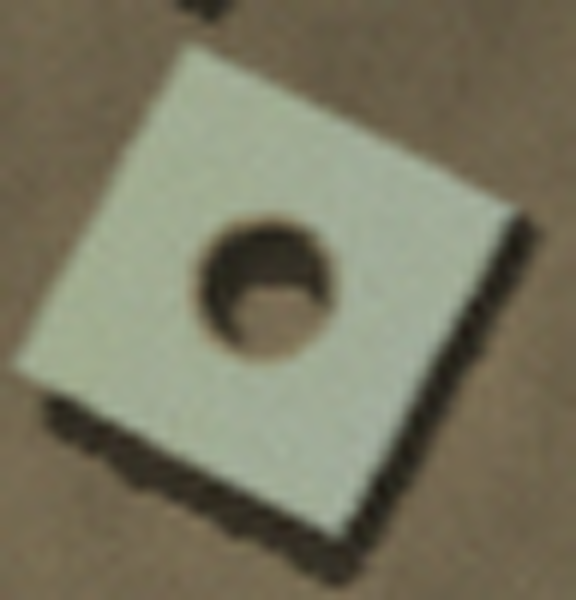

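View pics/hole_scene.png

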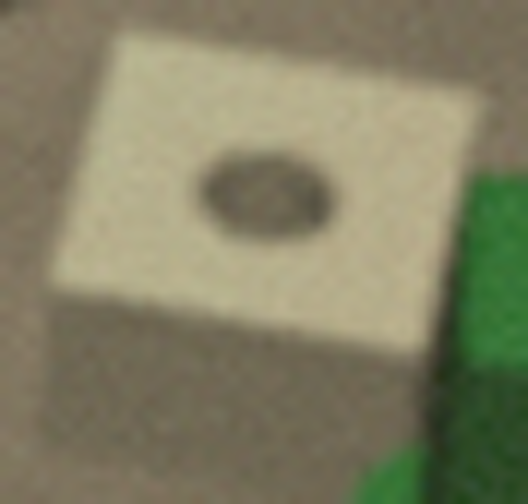

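```bash

python3 - <<'E'
from fit import *
np.set_printoptions(precision=2,suppress=True)
c=capture("top");s=capture("scene")
for p in((266,287),(268,289)): print(ray(c,(222+p[0]/12-.5,258+p[1]/12-.5),45))
for p in((267,197),(271,191)): print(ray(s,(388+p[0]/12-.5,200+p[1]/12-.5),45))
E
python3 go.py 544 193 230 1.511
```

```text
[545.13 193.48  45.  ]
[544.74 193.1   45.  ]
[549.75 192.12  45.  ]
[548.41 193.34  45.  ]
t 33.0 pos [546.1  -19.79 244.06] rpy [ 3.0973 -0.0115  0.7394] units [-0.014   1.4186 -0.0938] twist 0.4912 F [-0.3  0.  -2.1] M [-0.07  0.06  0.04] grip 15.7 q6 -0.9
```

```bash

python3 -m handwheel '{"translation":[[0,0.1,0],[0,0.2,0],[0,0.25,0],[0,0.25,0],[0,0.25,0],[0,0.2,0],[0,0.1,0],[0,0.04,0]],"twist":[0.03,0.08,0.08,0.08,0.08,0.08,0.05,0.01]}'
python3 -m handwheel '{"translation":[[0,0,-0.1],[0,0,-0.1],[0,0,-0.1],[0,0,-0.05],[0,0,0],[0,0,0],[0,0,0],[0,0,0]],"twist":[0,0,0,0,0,0,0,0]}'
python3 tip.py 545 193.3 45 -0.06; python3 go.py 544 193 230 1.511
```

```text
time: 34.0
tool_pos: [544.9, 196.4, 243.3]
tcp_rot: [3.099, -0.012, 1.54]
contact_force: [0.5, 0.1, -0.6]
grip_width: 16.2
time: 35.0
tool_pos: [544.6, 193.8, 186.2]
tcp_rot: [3.101, -0.011, 1.534]
contact_force: [0.1, 0.3, -0.8]
grip_width: 15.7
t 35.0 tcp [544.6  193.79 186.2 ] tip [545.47 193.95 110.29] tilt [-0.03 -0.  ] yaw -0.037 need units [-0.   -0.   -0.44] twist -0.0147 F [ 0.1  0.3 -0.8] M [-0.02  0.01 -0.06] grip 15.7
t 35.0 pos [544.6  193.79 186.2 ] rpy [ 3.1012 -0.0114  1.5338] units [-0.004  -0.0053  0.292 ] twist -0.0145 F [ 0.1  0.3 -0.8] M [-0.02  0.01 -0.06] grip 15.7 q6 -1.33
```

```bash

python3 -m handwheel '{"translation":[[0,-0.003,-0.1],[0,0,-0.1],[0,0,-0.1],[0,0,-0.05],[0,0,-0.01],[0,0,0],[0,0,0],[0,0,0]],"twist":[0,0,0,0,0,0,0,0]}'
python3 tip.py 545 193.3 45 -0.06
python3 - <<'E'
from fit import *
import tip
t,M,y=tip.key(get_obs())
for n,win in(("scene",(384,170,434,230)),("top",(220,255,270,305))):
    c=capture(n);u0,v0,u1,v1=win;k=10
    im=np.clip(cv2.resize(c["img"][v0:v1,u0:u1],None,fx=k,fy=k,interpolation=2)*1.3,0,255).astype(np.uint8)
    th=np.linspace(0,6.28,40)
    for z,r in((38,18),(43,18),(12,9)):
        P=t+np.c_[r*np.cos(th),r*np.sin(th),0*th+z]@M.T
        q=((pj(c,P)-[u0,v0]+.5)*k).astype(np.int32); cv2.polylines(im,[q],True,(255,255,0))
    save(im,"hl_%s.png"%n)
E
```

```text
time: 36.0
tool_pos: [544.5, 193.4, 128.3]
tcp_rot: [3.101, -0.011, 1.534]
contact_force: [0.2, -0.1, -0.2]
grip_width: 15.6
t 36.0 tcp [544.5  193.44 128.33] tip [545.38 193.6   52.42] tilt [-0.03 -0.  ] yaw -0.037 need units [-0.   -0.   -0.05] twist -0.0148 F [ 0.2 -0.1 -0.2] M [0.07 0.03 0.03] grip 15.6
```

View pics/hl_scene.png

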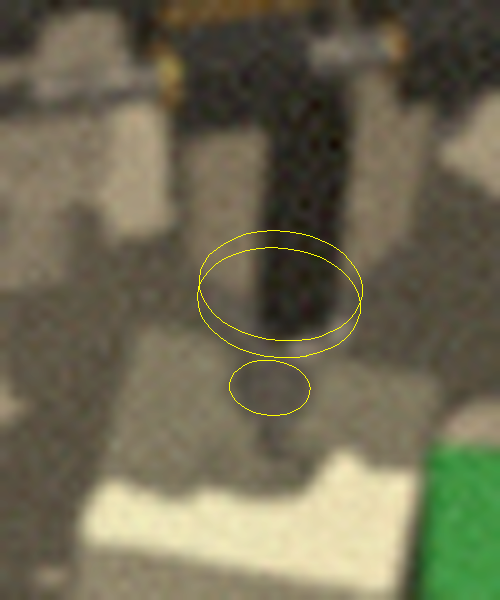

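View pics/hl_top.png

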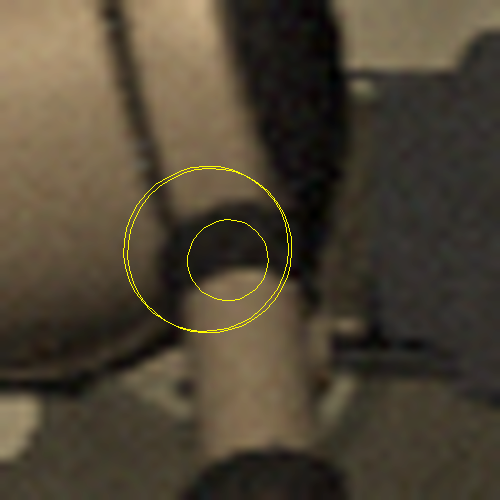

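Model and image agree to within a couple of mm. Lowering with force checks.

```bash

python3 -m handwheel '{"translation":[[0,0,-0.03],[0,0,-0.03],[0,0,-0.03],[0,0,-0.01],[0,0,0],[0,0,0],[0,0,0],[0,0,0]],"twist":[0,0,0,0,0,0,0,0]}'
python3 tip.py 545 193.3 45 -0.06
```

```text
time: 37.1
tool_pos: [544.5, 193.4, 112.3]
tcp_rot: [3.101, -0.011, 1.534]
contact_force: [0.0, 0.0, -1.9]
grip_width: 16.0
t 37.1 tcp [544.5  193.43 112.34] tip [545.39 193.59  36.44] tilt [-0.03 -0.  ] yaw -0.037 need units [-0.   -0.    0.06] twist -0.0148 F [ 0.   0.  -1.9] M [0.04 0.04 0.03] grip 16.0
```

```bash

python3 -m handwheel '{"translation":[[0,0,-0.03],[0,0,-0.03],[0,0,-0.03],[0,0,-0.01],[0,0,0],[0,0,0],[0,0,0],[0,0,0]],"twist":[0,0,0,0,0,0,0,0]}'
python3 tip.py 545 193.3 45 -0.06
```

```text
time: 38.1
tool_pos: [544.5, 193.4, 96.3]
tcp_rot: [3.101, -0.011, 1.534]
contact_force: [-0.8, 1.1, -0.3]
grip_width: 15.8
t 38.1 tcp [544.52 193.45  96.26] tip [545.41 193.61  20.35] tilt [-0.03 -0.  ] yaw -0.037 need units [-0.   -0.    0.16] twist -0.0148 F [-0.8  1.1 -0.3] M [ 0.    0.06 -0.02] grip 15.8
```

```bash

python3 -m handwheel '{"translation":[[0,0,-0.025],[0,0,-0.025],[0,0,-0.02],[0,0,-0.005],[0,0,0],[0,0,0],[0,0,0],[0,0,0]],"twist":[0,0,0,0,0,0,0,0]}'
python3 tip.py 545 193.3 45 -0.06
```

```text
time: 39.1
tool_pos: [544.6, 193.4, 84.3]
tcp_rot: [3.101, -0.012, 1.534]
contact_force: [-0.4, 0.7, -1.3]
grip_width: 15.9
t 39.1 tcp [544.58 193.44  84.28] tip [545.48 193.61   8.37] tilt [-0.03 -0.  ] yaw -0.037 need units [-0.   -0.    0.24] twist -0.0148 F [-0.4  0.7 -1.3] M [-0.03  0.03 -0.01] grip 15.9
```

```bash

python3 -m handwheel '{"translation":[[0,0,-0.006],[0,0,-0.004],[0,0,-0.003],[0,0,0],[0,0,0],[0,0,0],[0,0,0],[0,0,0]],"twist":[0,0,0,0,0,0,0,0]}'
python3 tip.py 545 193.3 45 -0.06
```

```text
time: 40.1
tool_pos: [544.7, 193.5, 83.2]
tcp_rot: [3.1, -0.012, 1.534]
contact_force: [-0.2, -0.4, 1.6]
grip_width: 15.9
t 40.1 tcp [544.66 193.48  83.18] tip [545.62 193.65   7.28] tilt [-0.03 -0.  ] yaw -0.037 need units [-0.   -0.    0.25] twist -0.0149 F [-0.2 -0.4  1.6] M [-0.06  0.24  0.02] grip 15.9
```

Collar contact at the expected height. Releasing.

```bash

python3 -m handwheel '{"translation":[[0,0,0],[0,0,0],[0,0,0],[0,0,0],[0,0,0],[0,0,0],[0,0,0],[0,0,0]],"twist":[0,0,0,0,0,0,0,0]}' 0
python3 -m handwheel '{"translation":[[0,0,0.05],[0,0,0.1],[0,0,0.15],[0,0,0.2],[0,0,0.2],[-0.1,0.05,0.15],[-0.2,0.1,0],[-0.2,0.1,0]],"twist":[0,0,0,0,0,0,0,0]}'
python3 -m handwheel '{"translation":[[-0.2,0.2,0],[-0.2,0.2,0],[-0.2,0.2,0],[-0.2,0.2,0],[-0.1,0.2,0],[0,0.1,0],[0,0,0],[0,0,0]],"twist":[0,0,0,0,0,0,0,0]}'
python3 - <<'E'
from h import *
print(get_obs()["tool_pos"],get_obs()["time"])
c=capture("scene"); save(c["img"],"end.png"); save(cv2.resize(c["img"][150:290,360:500],(600,600),interpolation=2),"endc.png")
b=capture("top"); save(cv2.resize(b["img"][215:355,175:315],(600,600),interpolation=2),"endt.png"); save(b["img"],"endtop.png")
import numpy as np
for n,k in(("scene",c),("top",b)):
  o=cv2.cvtColor(cv2.imread("pics/%s0.png"%n),cv2.COLOR_BGR2RGB)
E
```

```text
time: 41.1
tool_pos: [545.0, 193.6, 82.8]
tcp_rot: [3.1, -0.012, 1.534]
contact_force: [0.2, -0.0, 0.7]
grip_width: 89.7
time: 42.1
tool_pos: [470.5, 231.0, 222.6]
tcp_rot: [3.091, -0.014, 1.531]
contact_force: [0.9, -0.3, 0.2]
grip_width: 91.4
time: 43.1
tool_pos: [330.7, 400.7, 232.1]
tcp_rot: [3.081, -0.021, 1.532]
contact_force: [0.4, 0.7, -0.3]
grip_width: 92.0
[330.66770166 400.67023104 232.11622281] 43.1
```

View pics/endc.png

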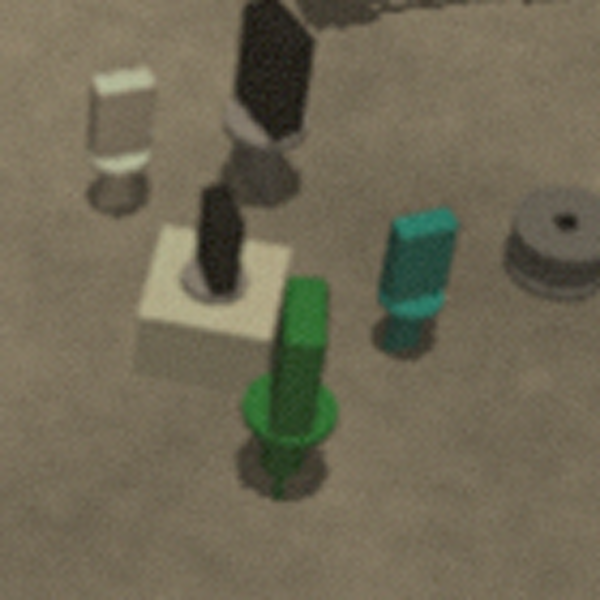

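View pics/endt.png

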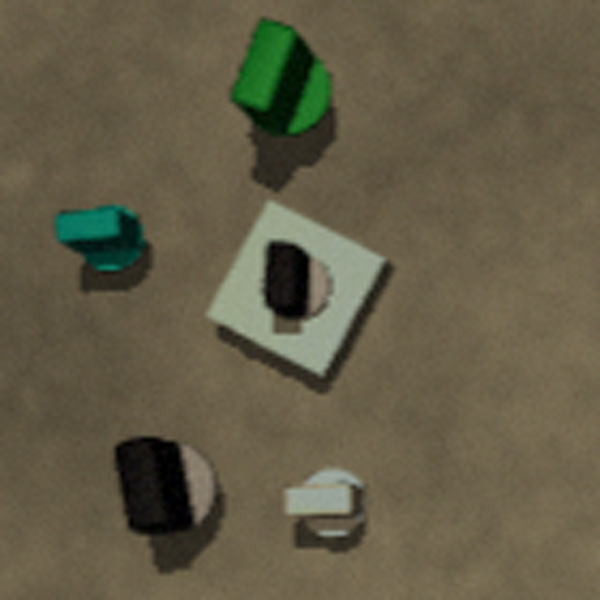

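View pics/endtop.png

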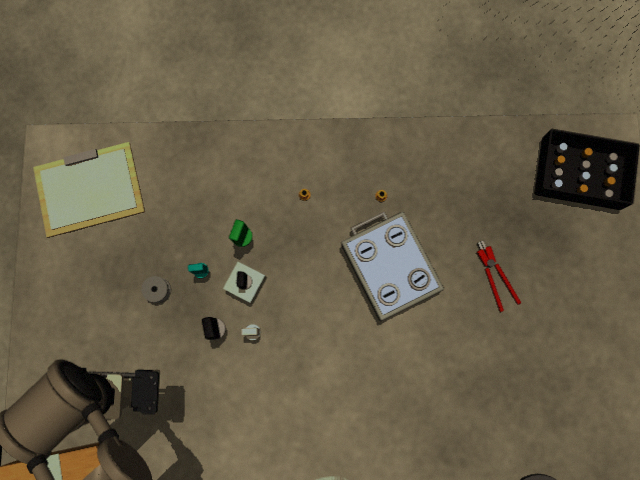

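The key stands upright in the holder (top crop 285,280) and nothing else has moved. The stud is flush at top px (419,279). Handing in.

```bash
python3 -c "
from plant import *
o=get_obs();print(o['time'],o['contact_force'],abs(o['dq']).max());print(close_job())"
```

```text
43.2 [0.12266057 0.46832971 0.45900918] 0.0033933204018332967
the job is handed in; nothing more can be done
None
```

The live stud is locked and flush with its ring, and the small black key is back upright in the holder; I handed the job in at 43.2 s.

- **Turn and catch:** I pressed the stud in with about 4 to 8 N and turned it clockwise. At a turn of about 1.48 rad it dropped 3 mm and the push fell to about 4 N. I then pushed it to its stop with about 9 N on the key. The highest reading taken, between moves, was 7.9 N, well under 25 N.
- **Last checks:** In both cameras the stud looks level with its ring, like the other three. The key's collar sits on the block, and the other things appear where they were. At hand-in the gripper was open and away from everything, with force readings near zero.
- **Disagreements:** The scene camera put things about 3 to 4 mm further along x than the top camera, so I went by the top camera. The blade entered the slot at the first try. The tool also tilted slightly over the moves, about 0.04 rad by the time I put the key back, and I corrected for it. I had no direct reading of how far the stud was pressed or turned, so those figures come from the tool's position.

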